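Scoop toggles out of the parts bin

TASK

Draw the scoop out of its rack by its pan, put it down flat on the bench and let go, then take it again by its handle. With it, scoop up at least two of the three wooden toggles: push the scoop along the bin's floor right into a corner at an end of the bin, whose walls drive the toggles on to the pan; lift them out and tip them into the plywood tray. Finally lay the scoop flat on the bare bench and let go; do not touch the toggles with the fingers, leave none lying outside bin and tray, and leave the bottle, thread spool and mallet where they are.

Things in the scene. Friction and masses are not known exactly. Their poses are not given: they have to be found in the camera images.
- rack: Fixed plywood scoop rack on the bench, 116 (x) x 94 (y) x 94 mm high: two 14 mm side cheeks, a back and a 12 mm roof (underside 82 mm up) over a 66 mm wide slot that is open only towards its +x side. Origin: on its underside, midway across, 50 mm behind the open mouth (its back is at x -66 mm).
- scoop_grip (a point): Centre of the handle of the loose scoop (about 0.28 kg, light wood, aluminium floor). x points forward to its lip, z up. The handle is a level bar 108 mm long (x, +-54 mm from here), 24 mm wide, 22 mm high, its centre 59 mm above the scoop's underside. At the start it is under the rack's roof, the pan sticks out of the rack's mouth.
- scoop_pan (a point): Centre of the same scoop's pan, 16 mm above its underside, 112 mm ahead (+x) of the handle's centre, same axes. Pan 100 mm long (x), 112 wide, open in front and above, floor 3 mm thick. Side cheeks 8 mm thick, centred 52 mm left and right of here, 32 mm high, from the back wall to 18 mm ahead of here; the floor runs on 32 mm further to the lip. Back wall 8 mm thick, 40 mm high, outer face 50 mm behind here.
- scoop_lip (a point): Middle of the front edge (lip, about 1 mm thin) of the scoop, 1 mm above its underside, 50 mm ahead of the pan's centre; same axes. (The handle is carried by an upright at the pan's back: 40 mm wide, 12 mm thick, 68 mm high, centred 52 mm behind the pan's centre.)
- bin: Fixed grey rectangular parts bin with an open top, 280 (x) x 174 (y) x 46 mm high, walls and floor 8 mm thick (inside 264 x 158 mm). Origin: centre of its underside. The toggles lie in its +x half, roughly across it.
- toggle0: A waxed wooden bag toggle, a round bar 64 mm long (its x axis), 22 mm thick, with half-round ends and a groove around the middle, 22 g, slippery. Origin at its centre.
- toggle1: Another toggle, the same.
- toggle2: Another toggle, the same.
- tray: Fixed open plywood tray, 200 (x) x 160 (y) x 40 mm high, walls and floor 6 mm. Origin: centre of its underside.
- dye_bottle: Bystander: amber bottle with black cap, 48 mm across, 110 mm high. Origin: centre of its underside.
- spool: Bystander: black thread spool standing on end, 56 mm across, 60 mm high. Origin: centre of its underside.
- mallet: Bystander: wooden mallet lying on the bench, head 48 mm thick and 75 mm long (x), handle to +y ending 180 mm from the origin. Origin: underside of the head's centre.

How it is judged:
By the outcome, as a careful person would: the job done as asked, in the order asked, and still so for the second after the job is handed in, with the robot touching nothing.
It also fails if it takes over 72 s, if anything falls off the work surface, if the arm or the gripper's body presses on something with over 40 N, if the wrist force passes 120 N, or if a joint passes its speed limit or range.

ROBOT

A 6-joint arm with a two-finger parallel gripper is mounted at the origin on the work surface. World frame = base frame: x ahead of the robot, y to its left, z up, the work surface at z = 0. Lengths are in m, angles in rad, forces in N, time in s.
With the tool pointing down it reaches from about 0.35 to 0.925 m from the base axis. Payload 6.4 kg.
Tool frame: the origin (TCP) lies at the very end of the fingers, on their centre line; the grasp point (between the pads) lies env.grasp_offset behind it (env.grasp_offset is the distance from the TCP to the grasp point, in m); z points along the fingers, y is the direction in which the jaws open and shut (so a half turn about z gives the same grasp; the last joint's range is limited). The gripper opens to 94 mm and grips with 3 to 60 N. Pads are 16 mm wide; open, the fingers measure 119 mm over their backs; the gripper's body (75 mm by 177 mm) begins 78 mm behind the grasp point.
Start: joints at [-1.286, 0.245, 1.558, -0, 1.339, -0.174], TCP at [0.288, -0.583, 0.205] pointing down, gripper open.
Joint ranges: [-3.13, 3.13], [-1.02, 2.26], [0.13, 2.54], [-0.95, 4.09], [0.21, 2.88], [-2.74, 2.74]. Speed limits (rad/s): [2.57, 2.57, 3.14, 3.14, 3.14, 3.14].

INTERFACE

Orientations are given as a unit quaternion [w, x, y, z].
In Python, from workcell import env gives the robot as it stands. The module is installed in compiled form; this text tells all that it offers.
- The arm moves only by the tool move_arm, never from a script. Its argument "motion" is a list of rows, each an object of numbers: "x", "y", "z": the shift along the tool's x, y, z in mm; "rx", "ry", "rz": the turn, a rotation vector about the tool's x, y, z in degrees; "hand": the closure, from 0 (fully open) to 1 (shut). A call has 1 to 10 rows; each row is the pose to reach, as a shift and turn from the pose commanded when the call began, along the tool's axes at that moment; what a row does not reach only later rows make up. A row lasts 1/12 s, in which the tool goes at most 41.7 mm and 7.16 degrees, less where a joint would pass 70% of its speed; a pose out of reach is approached as far as the arm can. A call with a gripper value outside its range is refused whole. The fingers move at their own pace and stop on an object; "newtons" is the grip in N (left out, the last holds). Time passes only in rows, so rows that repeat a pose let the fingers close. It gives the time, the measured TCP pose, the force and the opening at its end, in the units of the state.
- env.read_state(): the state, without advancing time (a new reading comes with each control period).
- env.camera(name): name is "scene" or "top" or "wrist"; returns the picture (480x640x3 uint8, red, green, blue); there is no depth.
- env.get_calibration(name): a dict with "fovy" (degrees; the focal length in pixels is half the picture's height over the tangent of half this angle, whatever the lens; pixels are square), "cx", "cy" (the principal point, pixels), "R" (3x3) and "t" (3): a world point X has camera coordinates R X + t. Camera axes: x right, y down, z forward; pixel columns grow to the right and rows downward; lengths in m; the calibration is good to about 2 mm. The wrist camera is an equidistant fisheye: a pixel r from the principal point sees the ray r / f radians off the axis. A picture is of the moment at which its call begins: read the wrist's pose just before it. get_calibration takes no time and is no camera call; for the wrist camera it gives the pose at the moment of the call.
- env.hand_in(): hands the job in, once; it reports no verdict.
The state is a dict: "time": time; "joints": joint angles; "qd": joint speeds; "tau": joint torques, N m; "tool_pos": TCP position; "eef_rot": TCP orientation; "wrist_force": force on the tool from outside, world axes, zero at the start; "ft_torque": the same for the moment, N m; "width": opening from 0.0 (shut) to 1.0 (fully open).
Only numpy, scipy, OpenCV 4.12 (cv2) and the standard library are available. Lean on these libraries where they do the work, as an engineer would, in place of code of your own. Each camera call takes 0.05 s, during which the arm holds its last target.

## Working session

There is one attempt and no reset: what is moved stays moved. The work goes in short steps, Python scripts to look and compute and a tool call to move; the robot and the scene stay as the last step left them, time stands still between calls to the robot, and variables do not carry over. Pictures are saved under pics/ and viewed, and the job is handed in when it is done.

Besides the shell and the picture viewer there is one more tool, called after "Call:" as name(argument=value, ...) on one line, values as JSON. move_arm: Moves the arm, as the interface text tells. Its arguments: {"type":"object","properties":{"motion":{"type":"array"},"newtons":{"type":"number"}},"required":["motion"]}

```bash
mkdir -p pics
python3 - <<'E'
from workcell import env
import cv2,numpy as np
print(env.read_state(), env.grasp_offset)
for n in ["scene","top","wrist"]:
    c=env.get_calibration(n); print(n,c)
    cv2.imwrite(f"pics/{n}0.png",env.camera(n)[:,:,::-1])
E
```

```text
{'time': 0.0, 'joints': array([-1.28612500e+00,  2.45772711e-01,  1.55898203e+00,  1.45062930e-06,
        1.33870984e+00, -1.74099921e-01]), 'qd': array([-0.00147913, -0.00029363, -0.00035798,  0.00065842, -0.0001062 ,
        0.00028567]), 'tau': array([-1.63756795e-03, -4.15827262e+01, -3.14611173e+01,  6.84818253e-02,
        3.31554003e-02, -1.26973746e-04]), 'tool_pos': array([ 0.28768745, -0.58220913,  0.20438902]), 'eef_rot': array([-9.34570633e-04,  9.73805886e-01,  2.27379023e-01, -5.10143110e-05]), 'wrist_force': array([ 0.01866719,  0.53190524, -0.8906912 ]), 'ft_torque': array([-0.06061939, -0.01381442,  0.05064675]), 'width': 0.9986222342163704} 0.0188
scene {'fovy': 57.2254426544682, 'cx': 320.0556046895003, 'cy': 239.4092842090568, 'R': array([[-0.70916439,  0.7050414 ,  0.00158175],
       [ 0.56728457,  0.57193129, -0.59252242],
       [-0.41865748, -0.4192985 , -0.80555241]]), 't': array([ 0.3753629 , -0.31843725,  1.38785814])}
top {'fovy': 45.448415484756836, 'cx': 320.2943044961056, 'cy': 241.70286606502972, 'R': array([[-0.01465754, -0.99986225, -0.00778702],
       [-0.99018129,  0.01559751, -0.13891624],
       [ 0.13901856,  0.0056744 , -0.99027352]]), 't': array([0.06526084, 0.59322353, 1.21226939])}
wrist {'fovy': 65.70646984690485, 'cx': 319.0356354595401, 'cy': 240.85305577591842, 'R': array([[ 0.44239919, -0.8968157 , -0.00213505],
       [-0.86744375, -0.4285119 ,  0.25282187],
       [-0.22764951, -0.10999616, -0.96751049]]), 't': array([-0.64942221, -0.02459671,  0.39160137])}
```

View pics/scene0.png

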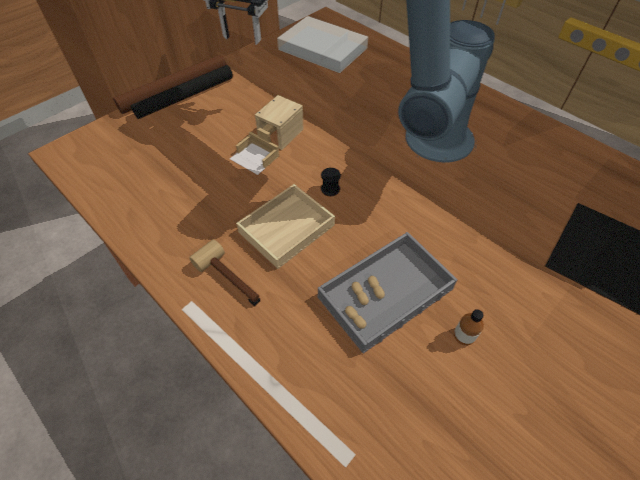

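View pics/top0.png

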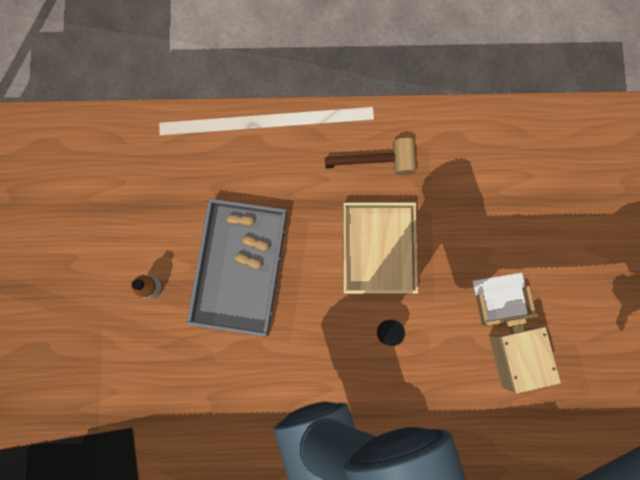

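View pics/wrist0.png

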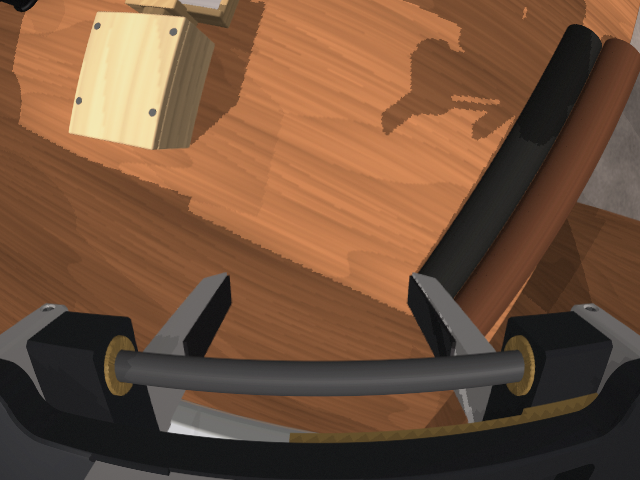

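The scene view shows the rack at (280,120), tray at (286,225), bin at (387,290), spool at (331,181), mallet at (225,270) and bottle at (470,327). In the top view, scoop's pan is at (504,297), rack roof at (527,360), toggles at (240,219), (256,242) and (249,261). I'll zoom in next.

```bash
cat > h.py <<'E'
import numpy as np,cv2
from workcell import env
CAL={n:env.get_calibration(n) for n in("scene","top")}
def ray(n,px,c=None):
    c=c or CAL[n]; f=240/np.tan(np.radians(c["fovy"])/2)
    u=(px[0]-c["cx"]);v=(px[1]-c["cy"])
    if n=="wrist":
        r=np.hypot(u,v);th=r/f
        d=np.array([u/r*np.sin(th),v/r*np.sin(th),np.cos(th)])
    else: d=np.array([u/f,v/f,1])
    R=np.array(c["R"]);return -R.T@np.array(c["t"]),R.T@d
def onz(n,px,z,c=None):
    o,d=ray(n,px,c);return o+d*(z-o[2])/d[2]
def proj(n,X,c=None):
    c=c or CAL[n];f=240/np.tan(np.radians(c["fovy"])/2)
    p=np.array(c["R"])@np.array(X)+c["t"]
    if n=="wrist":
        r=np.hypot(p[0],p[1]);th=np.arctan2(r,p[2]);return c["cx"]+f*th*p[0]/r,c["cy"]+f*th*p[1]/r
    return c["cx"]+f*p[0]/p[2],c["cy"]+f*p[1]/p[2]
E
python3 - <<'E'
import cv2
a=cv2.imread("pics/top0.png")
cv2.imwrite("pics/c1.png",cv2.resize(a[260:400,460:580],None,fx=5,fy=5,interpolation=2)[:600,:])
b=cv2.imread("pics/top0.png")
cv2.imwrite("pics/c2.png",cv2.resize(a[190:345,130:300],None,fx=4,fy=3.8,interpolation=2))
cv2.imwrite("pics/c3.png",cv2.resize(a[195:350,335:425],None,fx=3.8,fy=3.8,interpolation=2))
b=cv2.imread("pics/scene0.png")
cv2.imwrite("pics/c4.png",cv2.resize(b[90:180,220:310],None,fx=6,fy=6,interpolation=2))
E
```

```text
(no output)
```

View pics/c1.png

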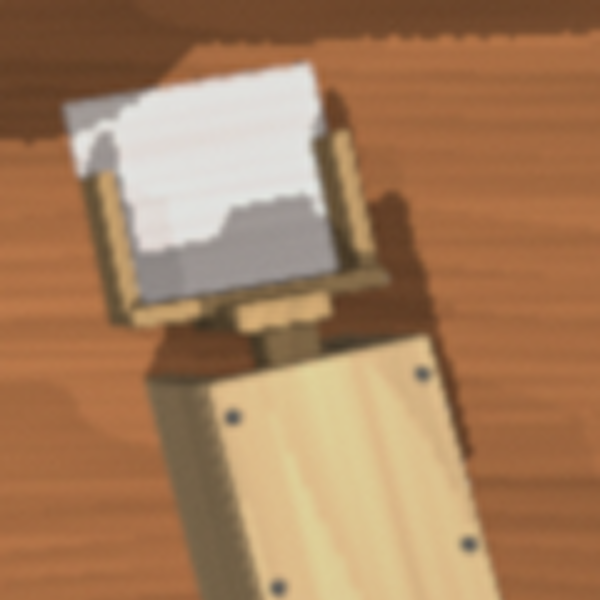

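View pics/c2.png

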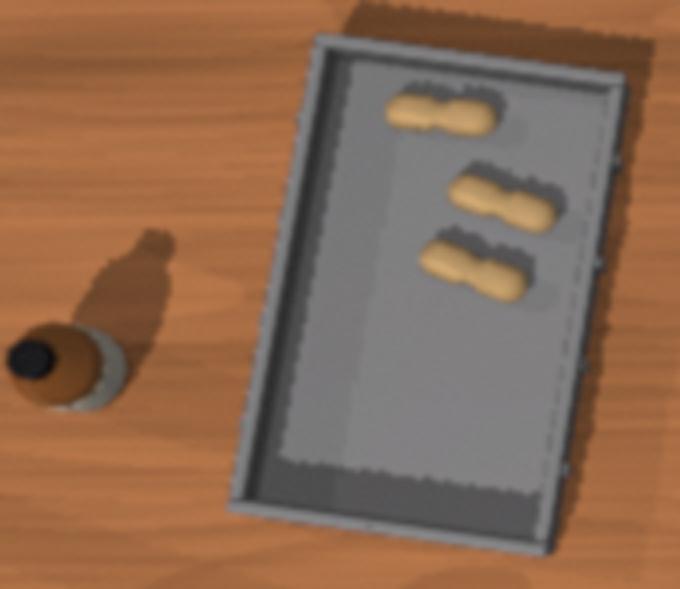

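View pics/c3.png

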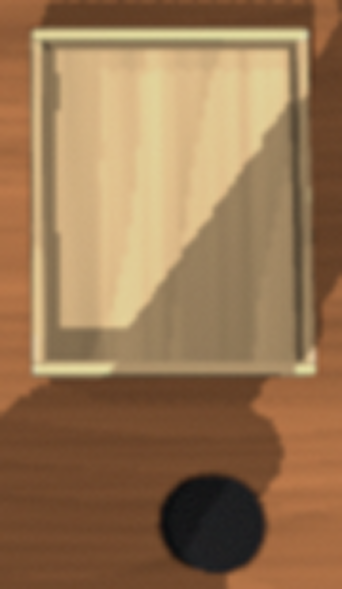

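View pics/c4.png

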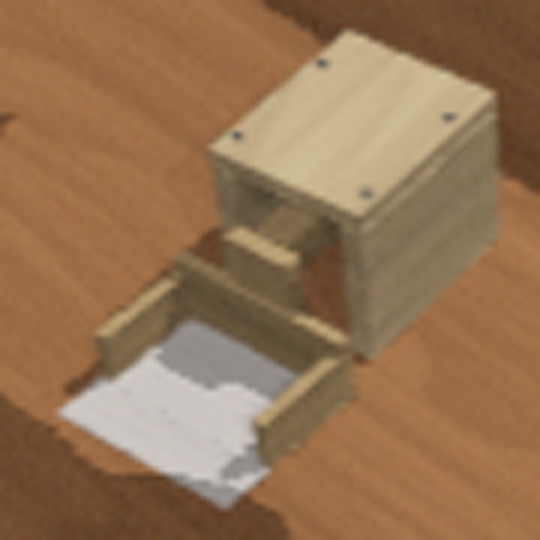

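Run:
```python
from h import *
def C(u,v,ox,oy,fx,fy): return ((u+.5)/fx-.5+ox,(v+.5)/fy-.5+oy)
P=lambda u,v,z:onz("top",C(u,v,460,260,5,5),z)
pr=lambda s,x:print(s,np.round(np.array(x)*1000,1))
L=P(65,104,.001);R=P(311,63,.001);pr("lipL",L);pr("lipR",R);print(np.linalg.norm(L-R),np.degrees(np.arctan2(-(R-L)[0]*-1,-(R-L)[1])))
y=(L-R);yaw=np.arctan2(-y[0],y[1]);print("scoop yaw",np.degrees(yaw))
f=np.array([np.cos(yaw),np.sin(yaw),0]);pc=(L+R)/2-.05*f;pr("pan",pc);
pr("cheekL front top",P(95,173,.032));pr("cheekR front top",P(334,131,.032))
# rack roof corners z=.094
for p in [(212,384),(432,336)]: pr("roof front",P(*p,.094))
S=lambda u,v,z:onz("scene",C(u,v,220,90,6,6),z)
pr("scene lipL",S(225,508,.001)); pr("scene lipR",S(60,412,.001))
Q=lambda u,v,z:onz("top",C(u,v,130,190,4,3.8),z)
for n,p in dict(a=(318,36),b=(626,74),c=(550,552),d=(231,510)).items(): pr("bin"+n,Q(*p,.046))
b=[Q(*p,.046) for p in [(318,36),(626,74),(550,552),(231,510)]]
bc=sum(b)/4;pr("binc",bc)
d=(b[0]-b[3])+(b[1]-b[2]);by=np.arctan2(d[1],d[0]);print("bin yaw",np.degrees(by),np.linalg.norm(b[0]-b[3]),np.linalg.norm(b[1]-b[2]),np.linalg.norm(b[0]-b[1]))
e=b[0]-b[1]+b[3]-b[2];print(np.degrees(np.arctan2(-e[0],e[1])))
B=np.array([[np.cos(by),np.sin(by)],[-np.sin(by),np.cos(by)]])
for t,(p,q) in enumerate([((388,112),(497,117)),((450,187),(557,218)),((421,254),(527,287))]):
    a1,a2=Q(*p,.019),Q(*q,.019)
    pr("tog%d"%t,[*(B@(a1-bc)[:2]),*(B@(a2-bc)[:2])]); print(np.linalg.norm(a1-a2))
T=lambda u,v,z:onz("top",C(u,v,335,195,3.8,3.8),z)
for p in [(32,30),(308,30),(315,374),(33,374)]: pr("tray",T(*p,.04))
pr("spool",T(213,523,.06))
```

```text
lipL [ 507.2 -282.5    1. ]
lipR [ 523.9 -393.2    1. ]
0.112010459971332 8.556067828197154
scoop yaw 8.556067828197154
pan [ 466.1 -345.3    1. ]
cheekL front top [ 474.9 -285.9   32. ]
cheekR front top [ 491.6 -390.6   32. ]
roof front [ 385.6 -312.5   94. ]
roof front [ 403.6 -403.4   94. ]
scene lipL [ 509.5 -282.2    1. ]
scene lipR [ 525.1 -392.6    1. ]
bina [692.3 300.1  46. ]
binb [667.1 130.3  46. ]
binc [394.6 172.6  46. ]
bind [420.4 343.4  46. ]
binc [543.6 236.6  46. ]
bin yaw -8.932756587507361 0.2753132473721601 0.2757760036317449 0.17171141188860206
-8.524252429627259
tog0 [102.4  45.6 107.9 -15.5]
0.06131531647313443
tog1 [ 63.1   4.   53.3 -58. ]
0.06274565390127843
tog2 [ 21.7  13.6  10.8 -47.7]
0.06233032620487231
tray [681.1   4.6  40. ]
tray [ 678.5 -155.8   40. ]
tray [ 479.  -152.2   40. ]
tray [481.4   8.1  40. ]
spool [396.6 -89.3  60. ]
```

```bash
cat >> h.py <<'E'
from scipy.spatial.transform import Rotation as Ro
def tool():
    s=env.read_state();w,x,y,z=s["eef_rot"];return np.array(s["tool_pos"]),Ro.from_quat([x,y,z,w]),s
def Rt(yaw,pitch=0,roll=0): # deg; pitch>0 lip down
    return Ro.from_euler("ZYX",[yaw,pitch,roll],degrees=True)*Ro.from_euler("x",180,degrees=True)
def row(pos,yaw,pitch=0,roll=0):
    p,R,s=tool(); d=R.inv().apply(np.array(pos)-p*1000); r=(R.inv()*Rt(yaw,pitch,roll)).as_rotvec(degrees=True)
    print("xyz",np.round(d,1),"r",np.round(r,1),"rows",np.round(max(np.linalg.norm(d)/41.7,np.linalg.norm(r)/7.16),1))
def st():
    p,R,s=tool();e=(R*Ro.from_euler("x",180,degrees=True)).as_euler("ZYX",degrees=True)
    print("t",round(s["time"],2),"p",np.round(p*1000,1),"ypr",np.round(e,2),"F",np.round(s["wrist_force"],1),"w",round(s["width"]*94,1),"q",np.round(s["joints"],2))
E
python3 - <<'E'
from h import *
st(); row([464,-293,80],8.5); row([464,-293,7],8.5)
E
```

```text
t 0.15 p [ 287.8 -582.4  204.6] ypr [ 2.629e+01 -1.000e-02  8.000e-02] F [-1.   1.3 -0. ] w 94.3 q [-1.29  0.25  1.56 -0.    1.34 -0.17]
xyz [ 286.1 -181.2  125. ] r [-0.1 -0.  17.8] rows 8.7
xyz [ 286.1 -181.1  198. ] r [-0.1 -0.  17.8] rows 9.4
```

Call:
move_arm(motion=[{"x":286,"y":-181,"z":40,"rz":17.8,"hand":0.4},{"x":286,"y":-181,"z":40,"rz":17.8,"hand":0.4},{"x":286,"y":-181,"z":40,"rz":17.8,"hand":0.4},{"x":286,"y":-181,"z":40,"rz":17.8,"hand":0.4},{"x":286,"y":-181,"z":40,"rz":17.8,"hand":0.4},{"x":286,"y":-181,"z":40,"rz":17.8,"hand":0.4},{"x":286,"y":-181,"z":40,"rz":17.8,"hand":0.4},{"x":286,"y":-181,"z":40,"rz":17.8,"hand":0.4},{"x":286,"y":-181,"z":100,"rz":17.8,"hand":0.4},{"x":286,"y":-181,"z":140,"rz":17.8,"hand":0.4}], newtons=40)

```text
invalid input
```

Run:
```python
from h import *
st(); row([464,-293,7],8.5)
c=env.get_calibration("wrist");cv2.imwrite("pics/w1.png",env.camera("wrist")[:,:,::-1])
st()
```

```text
t 0.15 p [ 287.8 -582.4  204.6] ypr [ 2.629e+01 -1.000e-02  8.000e-02] F [-1.   1.3 -0. ] w 94.3 q [-1.29  0.25  1.56 -0.    1.34 -0.17]
xyz [ 286.1 -181.1  198. ] r [-0.1 -0.  17.8] rows 9.4
t 0.2 p [ 287.8 -582.4  204.8] ypr [ 2.628e+01 -1.000e-02  7.000e-02] F [ 0.   0.2 -0.1] w 94.1 q [-1.29  0.25  1.56  0.    1.34 -0.17]
```

View pics/w1.png

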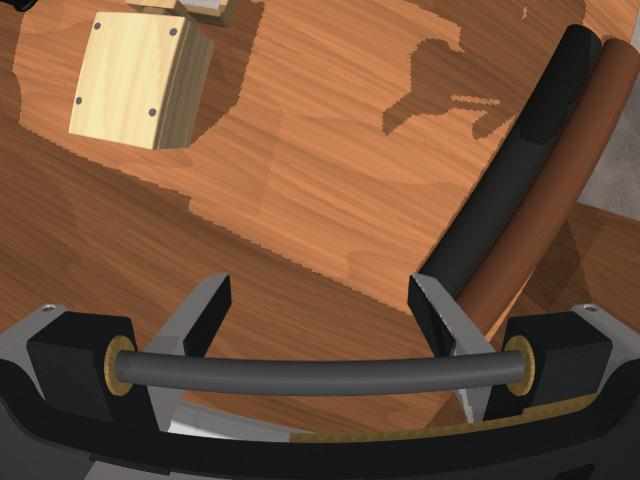

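The move was refused as invalid and the arm hasn't moved. The rows may need all their keys, so I'll try one small row.

Call:
move_arm(motion=[{"x":30,"y":-19,"z":0,"rx":0,"ry":0,"rz":2,"hand":0.4}], newtons=40)

```text
time: 0.28
tool_pos: [0.304, -0.5554, 0.205]
eef_rot: [0.001, 0.978, 0.208, -0.001]
wrist_force: [0.8, -0.2, 0.3]
width: 0.958
```

Call:
move_arm(motion=[{"x":250,"y":-171,"z":40,"rx":0,"ry":0,"rz":15.8,"hand":0.4},{"x":250,"y":-171,"z":40,"rx":0,"ry":0,"rz":15.8,"hand":0.4},{"x":250,"y":-171,"z":40,"rx":0,"ry":0,"rz":15.8,"hand":0.4},{"x":250,"y":-171,"z":40,"rx":0,"ry":0,"rz":15.8,"hand":0.4},{"x":250,"y":-171,"z":40,"rx":0,"ry":0,"rz":15.8,"hand":0.4},{"x":250,"y":-171,"z":40,"rx":0,"ry":0,"rz":15.8,"hand":0.4},{"x":250,"y":-171,"z":40,"rx":0,"ry":0,"rz":15.8,"hand":0.4},{"x":250,"y":-171,"z":80,"rx":0,"ry":0,"rz":15.8,"hand":0.4},{"x":250,"y":-171,"z":120,"rx":0,"ry":0,"rz":15.8,"hand":0.4},{"x":250,"y":-171,"z":140,"rx":0,"ry":0,"rz":15.8,"hand":0.4}])

```text
time: 1.12
tool_pos: [0.4624, -0.2904, 0.0612]
eef_rot: [-0.002, 0.997, 0.075, -0.002]
wrist_force: [-1.2, 0.1, -0.0]
width: 0.596
```

Run:
```python
from h import *
st(); row([464,-293,7],8.5)
c=env.get_calibration("wrist");cv2.imwrite("pics/w1.png",env.camera("wrist")[:,:,::-1])
st()
```

```text
t 1.12 p [ 462.4 -290.4   61.2] ypr [8.64 0.2  0.26] F [-1.2  0.1 -0. ] w 56.0 q [-0.77  0.19  1.91 -0.    1.05  0.65]
xyz [ 1.3  3.  54.1] r [-0.3  0.2  0.1] rows 1.3
t 1.17 p [ 460.4 -289.3   58. ] ypr [8.57 0.42 0.54] F [-2.2  1.5 -2.5] w 56.8 q [-0.77  0.19  1.91 -0.    1.05  0.65]
```

View pics/w1.png

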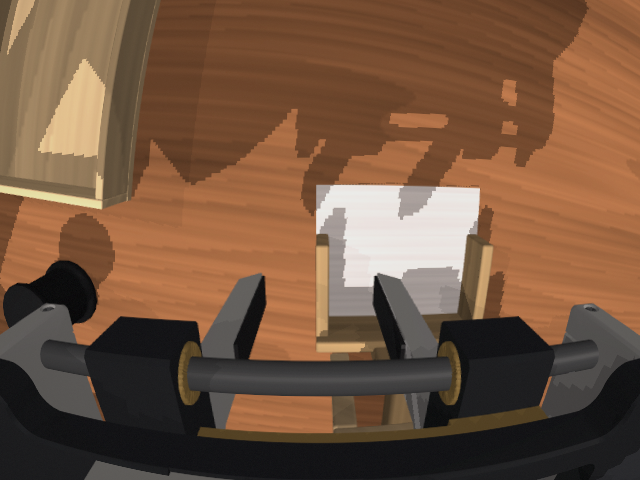

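Fingers straddle the left cheek (its top at px x≈322, fingers at 250 and 390). Descend and close.

Call:
move_arm(motion=[{"x":0,"y":0,"z":30,"rx":0,"ry":0,"rz":0,"hand":0.4},{"x":0,"y":0,"z":57,"rx":0,"ry":0,"rz":0,"hand":0.4},{"x":0,"y":0,"z":57,"rx":0,"ry":0,"rz":0,"hand":0.4},{"x":0,"y":0,"z":57,"rx":0,"ry":0,"rz":0,"hand":0.6},{"x":0,"y":0,"z":57,"rx":0,"ry":0,"rz":0,"hand":0.8},{"x":0,"y":0,"z":57,"rx":0,"ry":0,"rz":0,"hand":1},{"x":0,"y":0,"z":57,"rx":0,"ry":0,"rz":0,"hand":1},{"x":0,"y":0,"z":57,"rx":0,"ry":0,"rz":0,"hand":1},{"x":0,"y":0,"z":57,"rx":0,"ry":0,"rz":0,"hand":1}], newtons=30)

```text
time: 1.92
tool_pos: [0.4643, -0.2942, 0.0094]
eef_rot: [0.001, 0.997, 0.074, 0.001]
wrist_force: [-0.1, 0.5, 0.0]
width: 0.214
```

Run:
```python
from h import *
st()
```

```text
t 1.92 p [ 464.3 -294.2    9.4] ypr [ 8.49 -0.05 -0.07] F [-0.1  0.5  0. ] w 20.1 q [-0.77  0.28  1.92  0.    0.94  0.65]
```

Call:
move_arm(motion=[{"x":0,"y":0,"z":2,"rx":0,"ry":0,"rz":0,"hand":1},{"x":0,"y":0,"z":2,"rx":0,"ry":0,"rz":0,"hand":1},{"x":0,"y":0,"z":2,"rx":0,"ry":0,"rz":0,"hand":1},{"x":0,"y":0,"z":2,"rx":0,"ry":0,"rz":0,"hand":1},{"x":0,"y":0,"z":2,"rx":0,"ry":0,"rz":0,"hand":1}], newtons=30)

```text
time: 2.33
tool_pos: [0.4638, -0.2934, 0.0064]
eef_rot: [-0.0, 0.997, 0.074, -0.0]
wrist_force: [-0.3, 3.2, 2.3]
width: 0.082
```

Run:
```python
from h import *
st()
```

```text
t 2.33 p [ 463.8 -293.4    6.4] ypr [8.48 0.02 0.05] F [-0.3  3.2  2.3] w 7.7 q [-0.77  0.28  1.92  0.    0.94  0.65]
```

Call:
move_arm(motion=[{"x":6,"y":0,"z":-1,"rx":0,"ry":0,"rz":0,"hand":1},{"x":20,"y":0,"z":-1,"rx":0,"ry":0,"rz":0,"hand":1},{"x":38,"y":-1,"z":-1,"rx":0,"ry":0,"rz":0,"hand":1},{"x":56,"y":-1,"z":-1,"rx":0,"ry":0,"rz":0,"hand":1},{"x":74,"y":-2,"z":-1,"rx":0,"ry":0,"rz":0,"hand":1},{"x":92,"y":-2,"z":-1,"rx":0,"ry":0,"rz":0,"hand":1},{"x":110,"y":-3,"z":-1,"rx":0,"ry":0,"rz":0,"hand":1},{"x":128,"y":-3,"z":-1,"rx":0,"ry":0,"rz":0,"hand":1},{"x":142,"y":-3,"z":-1,"rx":0,"ry":0,"rz":0,"hand":1},{"x":150,"y":-3,"z":0,"rx":0,"ry":0,"rz":0,"hand":1}])

```text
time: 3.17
tool_pos: [0.6129, -0.2686, 0.0064]
eef_rot: [0.0, 0.997, 0.075, -0.001]
wrist_force: [-7.8, 0.1, 8.9]
width: 0.086
```

Run:
```python
from h import *
st()
cv2.imwrite("pics/t2.png",env.camera("top")[150:400,300:600,::-1].repeat(2,0).repeat(2,1))
st()
```

```text
t 3.17 p [ 612.9 -268.6    6.4] ypr [ 8.57  0.07 -0.03] F [-7.8  0.1  8.9] w 8.1 q [-0.58  0.52  1.6  -0.    1.03  0.84]
t 3.22 p [ 613.9 -268.6    6.5] ypr [ 8.57 -0.05 -0.07] F [ 0.2 -0.5 -2.7] w 7.8 q [-0.58  0.52  1.6  -0.    1.02  0.84]
```

View pics/t2.png

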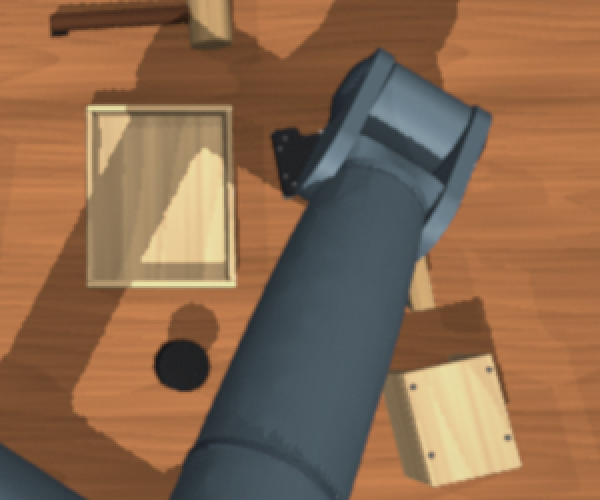

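The handle's rear end (crop px 425,305) is now clear of the rack. I'll release and rise.

Call:
move_arm(motion=[{"x":0,"y":0,"z":0,"rx":0,"ry":0,"rz":0,"hand":0.6},{"x":0,"y":0,"z":0,"rx":0,"ry":0,"rz":0,"hand":0.6},{"x":0,"y":0,"z":0,"rx":0,"ry":0,"rz":0,"hand":0.6},{"x":0,"y":0,"z":0,"rx":0,"ry":0,"rz":0,"hand":0.6},{"x":0,"y":0,"z":-20,"rx":0,"ry":0,"rz":0,"hand":0.5},{"x":0,"y":0,"z":-60,"rx":0,"ry":0,"rz":0,"hand":0.5},{"x":0,"y":0,"z":-100,"rx":0,"ry":0,"rz":0,"hand":0.5},{"x":-40,"y":-10,"z":-120,"rx":0,"ry":0,"rz":0,"hand":0.5},{"x":-75,"y":-10,"z":-125,"rx":0,"ry":0,"rz":0,"hand":0.5},{"x":-110,"y":-10,"z":-125,"rx":0,"ry":0,"rz":0,"hand":0.5}])

```text
time: 4.05
tool_pos: [0.5013, -0.2758, 0.1345]
eef_rot: [0.002, 0.997, 0.075, 0.002]
wrist_force: [-0.0, -1.2, 0.3]
width: 0.498
```

Run:
```python
from h import *
st()
c=env.get_calibration("wrist");cv2.imwrite("pics/w3.png",env.camera("wrist")[:,:,::-1])
cv2.imwrite("pics/s3.png",env.camera("scene")[60:260,120:380,::-1].repeat(3,0).repeat(3,1))
cv2.imwrite("pics/t3.png",env.camera("top")[150:400,300:600,::-1].repeat(2,0).repeat(2,1))
np.save("w3.npy",c,allow_pickle=True)
st()
```

```text
t 4.05 p [ 501.3 -275.8  134.5] ypr [ 8.55 -0.2  -0.25] F [-0.  -1.2  0.3] w 46.8 q [-0.7   0.14  1.82 -0.    1.18  0.72]
t 4.2 p [ 499.5 -275.1  131.5] ypr [8.34 0.01 0.01] F [-0.2 -1.3 -0. ] w 46.6 q [-0.7   0.14  1.82  0.    1.18  0.72]
```

View pics/w3.png

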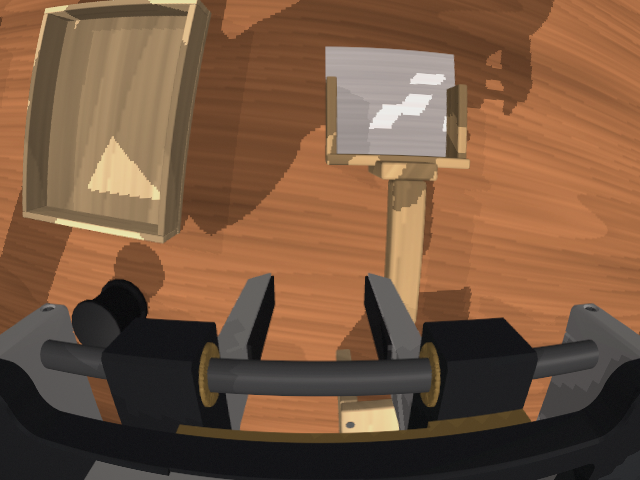

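View pics/s3.png

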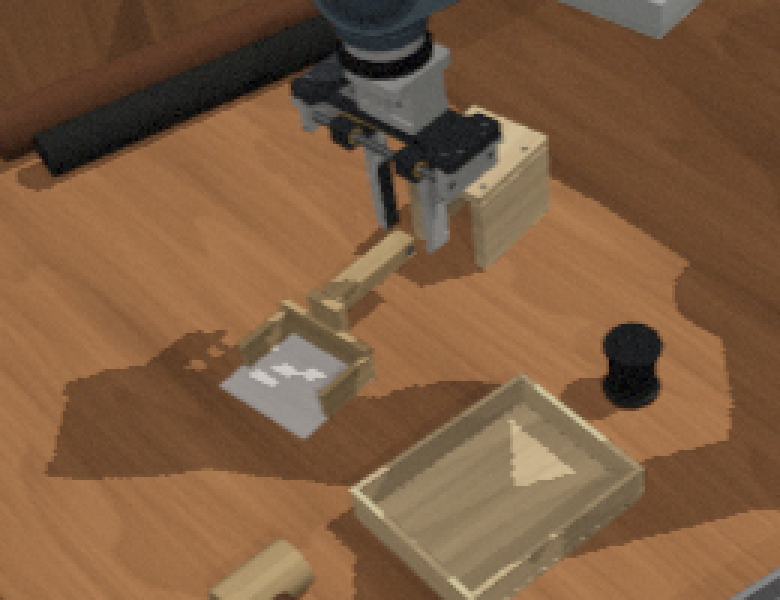

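View pics/t3.png

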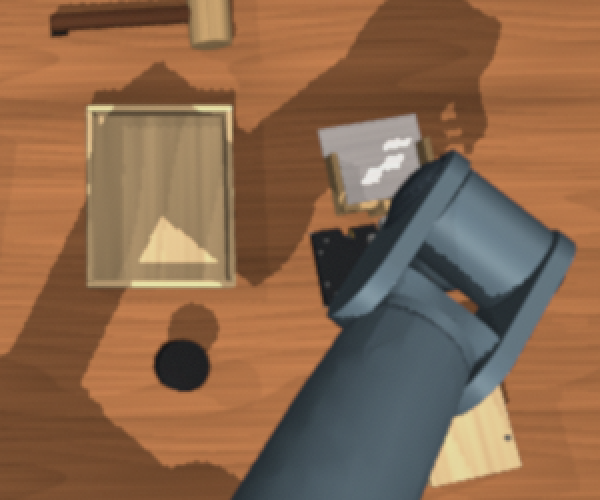

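The scoop lies flat: its lip corners are at (326,47) and (455,54) in the wrist view, and the handle runs from (412,180) to (402,310). Next I'll measure the handle.

Run:
```python
from h import *
c=np.load("w3.npy",allow_pickle=True).item()
def go(L,R,name):
    y=L-R;yaw=np.arctan2(-y[0],y[1]);f=np.array([np.cos(yaw),np.sin(yaw),0])
    m=(L+R)/2;print(name,np.linalg.norm(y),"yaw",np.degrees(yaw),"lip",m[:2]*1000,"grip",(m-.162*f)[:2]*1000)
go(onz("top",(300+318/2,150+128/2),.001),onz("top",(300+415/2,150+114/2),.001),"top")
go(onz("wrist",(326,47),.001,c),onz("wrist",(455,54),.001,c),"wrist")
for r,a,b in [(220,386,425),(300,385,418)]:
    A,B=onz("wrist",(a,r),.070,c),onz("wrist",(b,r),.070,c);print("handle",A*1000,B*1000)
```

```text
top 0.11174213107031589 yaw 7.400093926943048 lip [ 665.60867676 -314.82118495] grip [ 504.95798266 -335.68633496]
wrist 0.11295027744541684 yaw 9.179980731026555 lip [ 670.11655826 -313.97829122] grip [ 510.1914433  -339.82316703]
handle [ 533.61723028 -316.9984765    70.        ] [ 537.92730985 -344.28491454   70.        ]
handle [ 475.92265672 -327.96586941   70.        ] [ 478.94019737 -352.6703882    70.        ]
```

Run:
```python
from h import *
st(); row([521,-333.7,43],8.6)
```

```text
t 4.2 p [ 499.5 -275.1  131.5] ypr [8.34 0.01 0.01] F [-0.2 -1.3 -0. ] w 46.6 q [-0.7   0.14  1.82  0.    1.18  0.72]
xyz [12.8 61.1 88.5] r [-0.   0.  -0.3] rows 2.6
```

Call:
move_arm(motion=[{"x":8,"y":31,"z":0,"rx":0,"ry":0,"rz":0,"hand":0.35},{"x":12,"y":61,"z":0,"rx":0,"ry":0,"rz":0,"hand":0.35},{"x":12,"y":61,"z":30,"rx":0,"ry":0,"rz":0,"hand":0.35},{"x":12,"y":61,"z":50,"rx":0,"ry":0,"rz":0,"hand":0.35},{"x":12,"y":61,"z":50,"rx":0,"ry":0,"rz":0,"hand":0.35},{"x":12,"y":61,"z":50,"rx":0,"ry":0,"rz":0,"hand":0.35}])

```text
time: 4.7
tool_pos: [0.5223, -0.3329, 0.0803]
eef_rot: [-0.001, 0.997, 0.074, -0.001]
wrist_force: [0.2, 0.6, 1.0]
width: 0.648
```

Run:
```python
from h import *
st(); row([521,-333.7,43],8.6)
cv2.imwrite("pics/w4.png",env.camera("wrist")[:,:,::-1])
```

```text
t 4.7 p [ 522.3 -332.9   80.3] ypr [8.5  0.09 0.12] F [0.2 0.6 1. ] w 60.9 q [-0.75  0.31  1.72  0.    1.11  0.67]
xyz [-1.3  0.6 37.3] r [-0.1  0.1 -0.1] rows 0.9
```

View pics/w4.png

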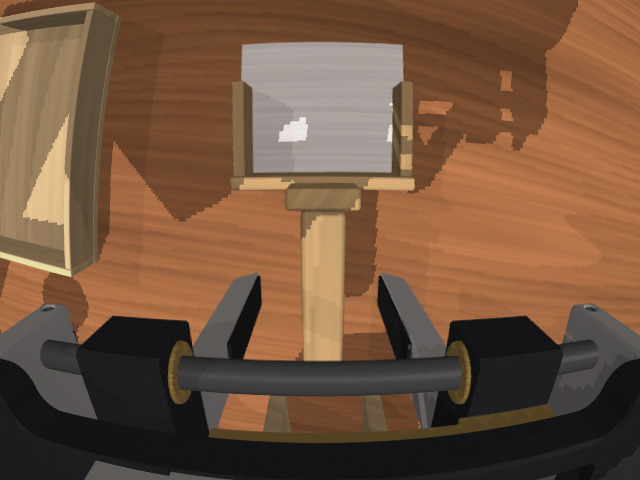

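The handle is centred between the fingers (323 px against a finger mid-point of 320) and parallel to the tool. Lower and grip.

Call:
move_arm(motion=[{"x":0,"y":0,"z":20,"rx":0,"ry":0,"rz":0,"hand":0.35},{"x":0,"y":0,"z":37,"rx":0,"ry":0,"rz":0,"hand":0.5},{"x":0,"y":0,"z":37,"rx":0,"ry":0,"rz":0,"hand":0.6},{"x":0,"y":0,"z":37,"rx":0,"ry":0,"rz":0,"hand":0.8},{"x":0,"y":0,"z":37,"rx":0,"ry":0,"rz":0,"hand":1},{"x":0,"y":0,"z":37,"rx":0,"ry":0,"rz":0,"hand":1},{"x":0,"y":0,"z":37,"rx":0,"ry":0,"rz":0,"hand":1},{"x":0,"y":0,"z":37,"rx":0,"ry":0,"rz":0,"hand":1},{"x":0,"y":0,"z":37,"rx":0,"ry":0,"rz":0,"hand":1},{"x":0,"y":0,"z":37,"rx":0,"ry":0,"rz":0,"hand":1}], newtons=60)

```text
time: 5.58
tool_pos: [0.5232, -0.3344, 0.046]
eef_rot: [0.001, 0.997, 0.074, 0.001]
wrist_force: [-0.9, -0.0, 6.3]
width: 0.252
```

Run:
```python
from h import *
st()
# bin-based targets
by=-8.7;bc=np.array([543.6,236.6]);c,s=np.cos(np.radians(by)),np.sin(np.radians(by))
W=lambda x,y:bc+np.array([c*x-s*y,s*x+c*y])
# lip-to-tool dist 147 (grip 15 ahead)
print("enter",W(-17-147,-20)); print("end",W(132-147,-20))
p,R,q=tool();
row([*W(-17-147,-20),160],by)
```

```text
t 5.58 p [ 523.2 -334.4   46. ] ypr [ 8.48 -0.08 -0.11] F [-0.9 -0.   6.3] w 23.7 q [-0.75  0.36  1.73 -0.    1.05  0.67]
enter [378.46178616 241.63689678]
end [525.74737529 219.09903457]
xyz [ -58.  -590.8 -115.2] r [ 0.1 -0.1 17.2] rows 14.5
```

Call:
move_arm(motion=[{"x":0,"y":0,"z":-8,"rx":0,"ry":0,"rz":0,"hand":1},{"x":0,"y":0,"z":-25,"rx":0,"ry":0,"rz":0,"hand":1},{"x":0,"y":0,"z":-50,"rx":0,"ry":0,"rz":0,"hand":1},{"x":0,"y":0,"z":-80,"rx":0,"ry":0,"rz":0,"hand":1},{"x":0,"y":-20,"z":-100,"rx":0,"ry":0,"rz":0,"hand":1},{"x":0,"y":-50,"z":-115,"rx":0,"ry":0,"rz":0,"hand":1},{"x":0,"y":-85,"z":-115,"rx":0,"ry":0,"rz":0,"hand":1},{"x":0,"y":-120,"z":-115,"rx":0,"ry":0,"rz":0,"hand":1}])

```text
time: 6.25
tool_pos: [0.5042, -0.2138, 0.1601]
eef_rot: [0.0, 0.997, 0.074, 0.0]
wrist_force: [0.7, 0.1, -2.9]
width: 0.251
```

Run:
```python
from h import *
st()
cv2.imwrite("pics/w5.png",env.camera("wrist")[:,:,::-1])
cv2.imwrite("pics/s5.png",env.camera("scene")[60:260,120:380,::-1].repeat(3,0).repeat(3,1))
by=-8.7;bc=np.array([543.6,236.6]);c,s=np.cos(np.radians(by)),np.sin(np.radians(by))
W=lambda x,y:bc+np.array([c*x-s*y,s*x+c*y])
row([*W(-17-147,-20),160],by)
```

```text
t 6.25 p [ 504.2 -213.8  160.1] ypr [ 8.43 -0.01 -0.02] F [ 0.7  0.1 -2.9] w 23.6 q [-0.61  0.05  1.86 -0.    1.23  0.82]
xyz [-5.430e+01 -4.653e+02  2.000e-01] r [-0.2  0.2 17.4] rows 11.2
```

View pics/w5.png

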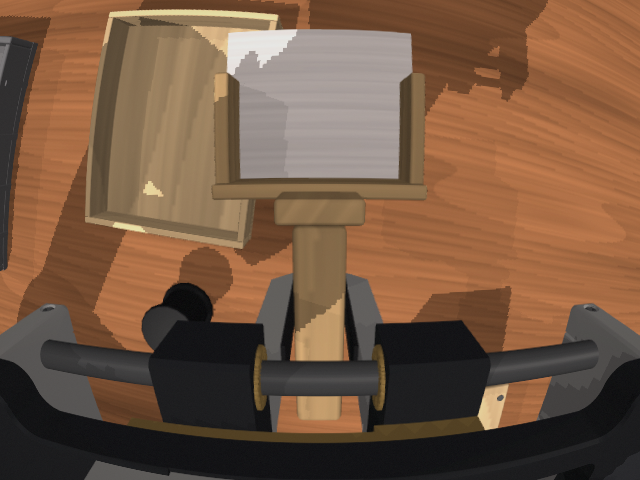

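View pics/s5.png

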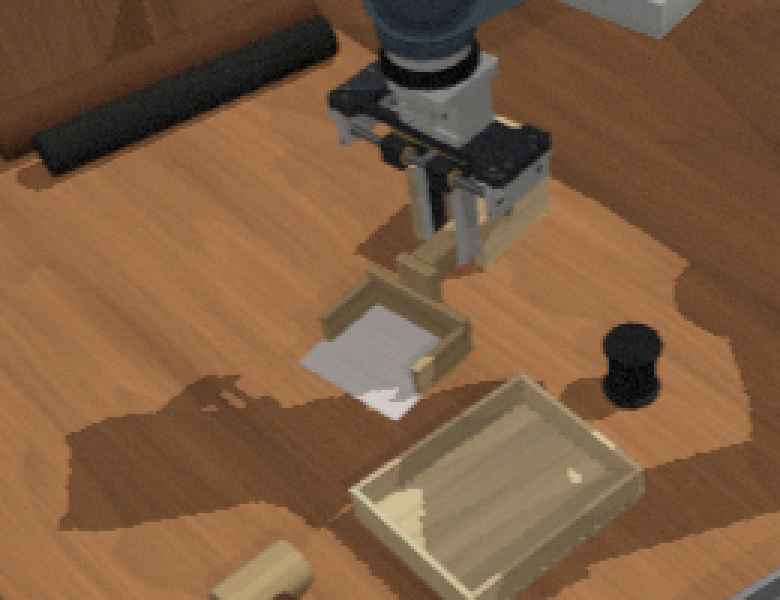

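```bash
cat >> h.py <<'E'
def lip(pxL,pxR,zs,c):
    for z in zs:
        A,B=onz("wrist",pxL,z,c),onz("wrist",pxR,z,c)
        p,R,s=tool();t=R.inv().apply((A+B)/2-p)*1000
        print("z",z,"width",round(np.linalg.norm(A-B)*1000,1),"lip in tool",np.round(t,1))
E
python3 - <<'E'
from h import *
c=env.get_calibration("wrist"); st()
lip((228,33),(411,35),[.100,.105,.110,.115,.120,.125],c)
p,R,s=tool()
for pit in (0,2,4,6):
    # scoop rotated about grasp point (0,0,-18.8) by pitch about tool y
    v=np.array([147,0,45+18.8]);a=np.radians(pit)
    for yy in (-56,56):
        w=np.array([v[0]*np.cos(a)-v[2]*np.sin(a),yy,v[2]*np.cos(a)+v[0]*np.sin(a)-18.8])/1000
        print(pit,np.round(proj("wrist",p+R.apply(w),c),1),end=" ")
    print()
E
```

```text
t 6.35 p [ 502.8 -210.   158.1] ypr [8.73 0.17 0.24] F [-0.5  0.2 -3.9] w 23.6 q [-0.6   0.05  1.86  0.    1.23  0.81]
z 0.1 width 118.3 lip in tool [151.1   0.2  57.7]
z 0.105 width 115.8 lip in tool [149.5   0.2  52.7]
z 0.11 width 113.3 lip in tool [147.9   0.2  47.7]
z 0.115 width 110.8 lip in tool [146.3   0.2  42.7]
z 0.12 width 108.3 lip in tool [144.7   0.2  37.7]
z 0.125 width 105.8 lip in tool [143.1   0.2  32.7]
0 [227.6  34.1] 0 [410.6  34. ] 
2 [229.4  39.7] 2 [408.8  39.6] 
4 [231.1  45.3] 4 [407.1  45.2] 
6 [232.7  51. ] 6 [405.5  50.9]
```

Scoop hangs level, lip 147 mm ahead of the TCP as planned. I'll carry it over the bin.

Call:
move_arm(motion=[{"x":-3,"y":-20,"z":0,"rx":0,"ry":0,"rz":1,"hand":1},{"x":-6,"y":-55,"z":0,"rx":0,"ry":0,"rz":3,"hand":1},{"x":-12,"y":-95,"z":0,"rx":0,"ry":0,"rz":5,"hand":1},{"x":-18,"y":-136,"z":0,"rx":0,"ry":0,"rz":7,"hand":1},{"x":-22,"y":-177,"z":0,"rx":0,"ry":0,"rz":9,"hand":1},{"x":-27,"y":-218,"z":0,"rx":0,"ry":0,"rz":11,"hand":1},{"x":-32,"y":-259,"z":0,"rx":0,"ry":0,"rz":13,"hand":1},{"x":-37,"y":-300,"z":0,"rx":0,"ry":0,"rz":15,"hand":1},{"x":-42,"y":-340,"z":0,"rx":0,"ry":0,"rz":17,"hand":1},{"x":-46,"y":-370,"z":0,"rx":0,"ry":0,"rz":17.4,"hand":1}])

```text
time: 7.18
tool_pos: [0.4028, 0.1464, 0.1589]
eef_rot: [-0.0, 0.997, -0.078, -0.001]
wrist_force: [1.1, -0.2, -4.1]
width: 0.252
```

```bash
cat >> h.py <<'E'
by=-8.7;bc=np.array([543.6,236.6])
def W(x,y):
    c,s=np.cos(np.radians(by)),np.sin(np.radians(by));return bc+np.array([c*x-s*y,s*x+c*y])
E
python3 - <<'E'
from h import *
st()
cv2.imwrite("pics/t6.png",env.camera("top")[150:400,100:400,::-1].repeat(2,0).repeat(2,1))
row([*W(-17-147,-20),140],by)
E
```

```text
t 7.18 p [402.8 146.4 158.9] ypr [-8.93  0.1   0.01] F [ 1.1 -0.2 -4.1] w 23.7 q [ 0.08 -0.25  2.14  0.    1.25  1.81]
xyz [-36.4 -87.2  19.1] r [-0.2  0.2  0. ] rows 2.3
```

View pics/t6.png

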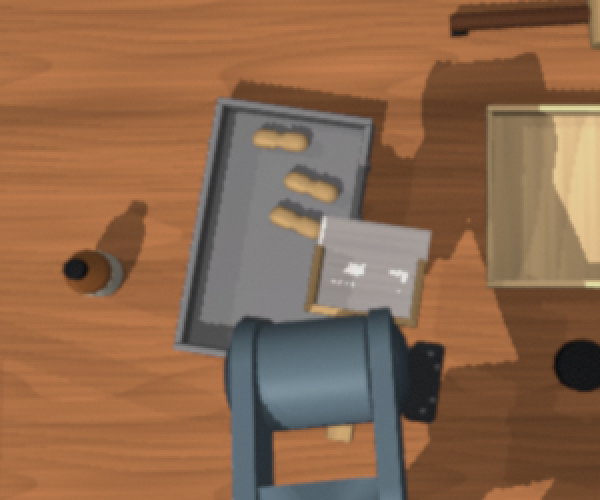

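Run:
```python
from h import *
st()
row([*W(-161,-12),112],by);row([*W(-161,-12),54],by)
print("bottle",onz("top",(132+0,288-4),.11))
```

```text
t 7.23 p [401.4 149.8 158.7] ypr [-8.68  0.22  0.18] F [-1.6  0.9 -4.4] w 23.5 q [ 0.09 -0.25  2.14  0.    1.26  1.81]
xyz [-33.3 -95.1  47.1] r [-0.2  0.2  0. ] rows 2.7
xyz [-33.1 -95.  105.1] r [-0.2  0.2  0. ] rows 3.5
bottle [0.50301408 0.44342902 0.11      ]
```

Call:
move_arm(motion=[{"x":-10,"y":-25,"z":0,"rx":0,"ry":0,"rz":0,"hand":1},{"x":-22,"y":-55,"z":10,"rx":0,"ry":0,"rz":0,"hand":1},{"x":-30,"y":-82,"z":25,"rx":0,"ry":0,"rz":0,"hand":1},{"x":-33,"y":-95,"z":40,"rx":0,"ry":0,"rz":0,"hand":1},{"x":-33,"y":-95,"z":47,"rx":0,"ry":0,"rz":0,"hand":1},{"x":-33,"y":-95,"z":47,"rx":0,"ry":0,"rz":0,"hand":1},{"x":-33,"y":-95,"z":47,"rx":0,"ry":0,"rz":0,"hand":1}])

```text
time: 7.82
tool_pos: [0.3865, 0.2424, 0.112]
eef_rot: [0.0, 0.997, -0.078, -0.001]
wrist_force: [-0.3, -0.7, -3.2]
width: 0.252
```

Run:
```python
from h import *
st()
row([*W(-161,-12),54],by)
cv2.imwrite("pics/w7.png",env.camera("wrist")[:,:,::-1])
cv2.imwrite("pics/t7.png",env.camera("top")[180:350,150:300,::-1].repeat(3,0).repeat(3,1))
```

```text
t 7.82 p [386.5 242.4 112. ] ypr [-8.94  0.08 -0.06] F [-0.3 -0.7 -3.2] w 23.7 q [ 0.31 -0.11  2.11 -0.    1.14  2.04]
xyz [-4.8 -6.1 58. ] r [ 0.1  0.1 -0.2] rows 1.4
```

View pics/w7.png

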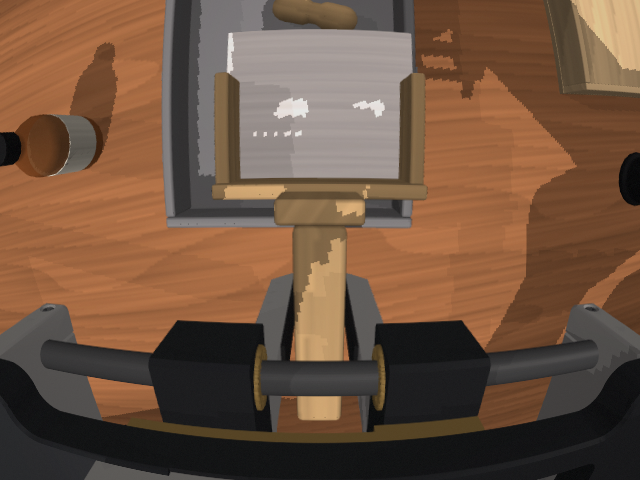

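View pics/t7.png

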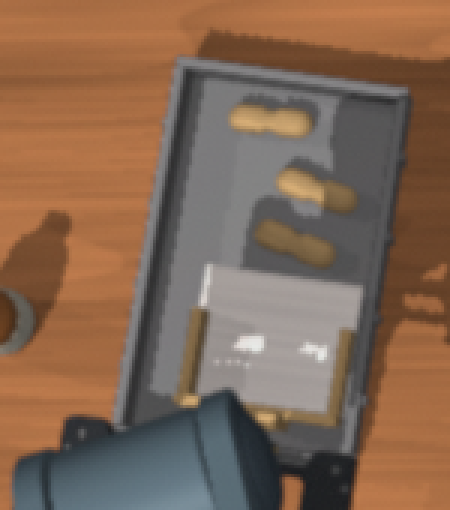

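Run:
```python
from h import *
c=env.get_calibration("wrist");p,R,s=tool();st()
for px in [(168,226),(412,226),(162,60),(413,80)]:
    X=onz("wrist",px,.046,c)*1000; d=X[:2]-bc; a=np.radians(-by)
    print(px,np.round(X,1),"bin frame",np.round([np.cos(a)*d[0]-np.sin(a)*d[1],np.sin(a)*d[0]+np.cos(a)*d[1]],1))
```

```text
t 7.92 p [387.6 242.5 113.2] ypr [-9.   -0.07  0.02] F [ 0.5 -0.6 -3.7] w 23.3 q [ 0.31 -0.11  2.11 -0.    1.14  2.04]
(168, 226) [425.8 346.9  46. ] bin frame [-133.1   91.2]
(412, 226) [398.3 176.2  46. ] bin frame [-134.5  -81.7]
(162, 60) [543.6 329.   46. ] bin frame [-14.   91.4]
(413, 80) [497.6 162.2  46. ] bin frame [-34.2 -80.5]
```

Run:
```python
import cv2
b=cv2.imread("pics/scene0.png")
cv2.imwrite("pics/c5.png",cv2.resize(b[230:355,310:465],None,fx=5,fy=4.8,interpolation=2))
```

```text
(no output)
```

View pics/c5.png

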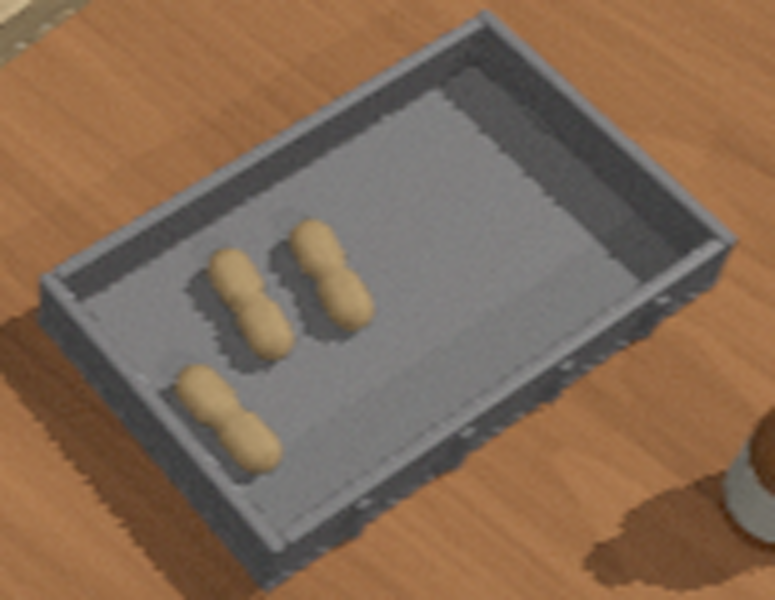

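Run:
```python
from h import *
P=[(484,11),(738,241),(275,550),(42,280)]
b=[onz("scene",((u+.5)/5-.5+310,(v+.5)/4.8-.5+230),.046)*1000 for u,v in P]
for x in b: print(np.round(x,1))
m=sum(b)/4;print("c",m, np.linalg.norm(b[0]-b[1]),np.linalg.norm(b[1]-b[2]),np.linalg.norm(b[2]-b[3]),np.linalg.norm(b[3]-b[0]))
d=b[3]-b[0]+b[2]-b[1];print(np.degrees(np.arctan2(d[1],d[0])))
b=[onz("top",(150+u/3-.33,180+v/3-.33),.046)*1000 for u,v in [(179,57),(411,90)]];print(b,np.linalg.norm(b[0]-b[1]))
```

```text
[397.8 176.7  46. ]
[424.4 348.4  46. ]
[696.5 302.   46. ]
[670.3 135.   46. ]
c [547.24591101 240.52568566  46.        ] 173.78366334619363 276.04532451769563 168.97398017298758 275.65776042629903
-9.19142819119331
[array([693.29274027, 299.67674261,  46.        ]), array([665.81653031, 129.09253097,  46.        ])] 172.78285613243375
```

Three views put the bin centre at (544–550, 237–240); I'll use (547,239) with yaw −8.9°.

```bash
cat >> h.py <<'E'
by=-8.9;bc=np.array([547.,239.])
E
python3 - <<'E'
from h import *
st();row([*W(-160,-12),60],by)
E
```

```text
t 7.92 p [387.6 242.5 113.2] ypr [-9.   -0.07  0.02] F [ 0.5 -0.6 -3.7] w 23.3 q [ 0.31 -0.11  2.11 -0.    1.14  2.04]
xyz [-2.  -9.2 53.2] r [-0.  -0.1 -0.1] rows 1.3
```

Call:
move_arm(motion=[{"x":-1,"y":-6,"z":3,"rx":0,"ry":0,"rz":0,"hand":1},{"x":-2,"y":-9,"z":15,"rx":0,"ry":0,"rz":0,"hand":1},{"x":-2,"y":-9,"z":30,"rx":0,"ry":0,"rz":0,"hand":1},{"x":-2,"y":-9,"z":42,"rx":0,"ry":0,"rz":0,"hand":1},{"x":-2,"y":-9,"z":50,"rx":0,"ry":0,"rz":0,"hand":1},{"x":-2,"y":-9,"z":54,"rx":0,"ry":0,"rz":0,"hand":1},{"x":-2,"y":-9,"z":54,"rx":0,"ry":0,"rz":0,"hand":1}])

```text
time: 8.5
tool_pos: [0.3859, 0.2522, 0.058]
eef_rot: [0.0, 0.997, -0.078, -0.0]
wrist_force: [-0.5, -0.2, -2.8]
width: 0.252
```

Run:
```python
from h import *
st()
row([*W(-160,-12),54],by)
cv2.imwrite("pics/w8.png",env.camera("wrist")[:,:,::-1])
```

```text
t 8.5 p [385.9 252.2  58. ] ypr [-8.94  0.05 -0.03] F [-0.5 -0.2 -2.8] w 23.7 q [ 0.33 -0.    2.13  0.    1.02  2.06]
xyz [1.2 0.1 4. ] r [ 0.   0.1 -0. ] rows 0.1
```

View pics/w8.png

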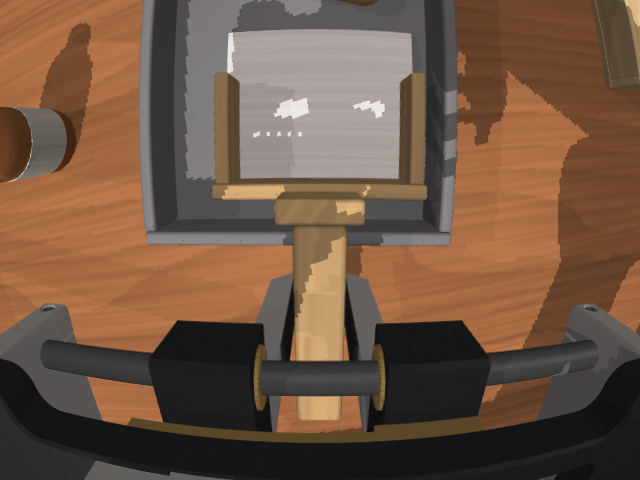

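Call:
move_arm(motion=[{"x":0,"y":0,"z":1,"rx":0,"ry":-0.5,"rz":0,"hand":1},{"x":0,"y":0,"z":2,"rx":0,"ry":-1,"rz":0,"hand":1},{"x":0,"y":0,"z":3,"rx":0,"ry":-1,"rz":0,"hand":1},{"x":0,"y":0,"z":3,"rx":0,"ry":-1,"rz":0,"hand":1}])

```text
time: 8.88
tool_pos: [0.387, 0.2526, 0.056]
eef_rot: [-0.001, 0.997, -0.078, -0.008]
wrist_force: [0.6, 0.4, -0.8]
width: 0.253
```

Run:
```python
from h import *
st()
```

```text
t 8.88 p [387.  252.6  56. ] ypr [-8.91  0.91  0.04] F [ 0.6  0.4 -0.8] w 23.7 q [0.33 0.01 2.12 0.01 1.03 2.05]
```

Call:
move_arm(motion=[{"x":4,"y":0,"z":1,"rx":0,"ry":0,"rz":0,"hand":1},{"x":12,"y":0,"z":1,"rx":0,"ry":0,"rz":0,"hand":1},{"x":21,"y":0,"z":1,"rx":0,"ry":0,"rz":0,"hand":1},{"x":30,"y":0,"z":1,"rx":0,"ry":0,"rz":0,"hand":1},{"x":39,"y":0,"z":1,"rx":0,"ry":0,"rz":0,"hand":1},{"x":48,"y":0,"z":1,"rx":0,"ry":0,"rz":0,"hand":1},{"x":57,"y":0,"z":1,"rx":0,"ry":0,"rz":0,"hand":1},{"x":65,"y":0,"z":1,"rx":0,"ry":0,"rz":0,"hand":1},{"x":71,"y":0,"z":1,"rx":0,"ry":0,"rz":0,"hand":1},{"x":75,"y":0,"z":1,"rx":0,"ry":0,"rz":0,"hand":1}])

```text
time: 9.72
tool_pos: [0.4618, 0.241, 0.0544]
eef_rot: [-0.001, 0.997, -0.078, -0.008]
wrist_force: [-5.5, 1.0, 7.5]
width: 0.252
```

Run:
```python
from h import *
st();row([*W(-15,-12),54],by)
cv2.imwrite("pics/w9.png",env.camera("wrist")[:,:,::-1])
cv2.imwrite("pics/t9.png",env.camera("top")[180:350,150:300,::-1].repeat(3,0).repeat(3,1))
```

```text
t 9.72 p [461.8 241.   54.4] ypr [-8.93  0.93  0.04] F [-5.5  1.   7.5] w 23.6 q [0.26 0.15 1.97 0.01 1.03 1.98]
xyz [69.4  0.8 -0.8] r [-0.   0.9 -0. ] rows 1.7
```

View pics/w9.png

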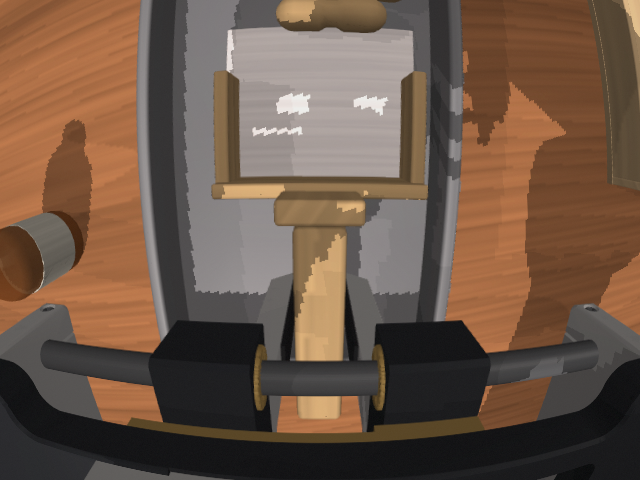

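View pics/t9.png

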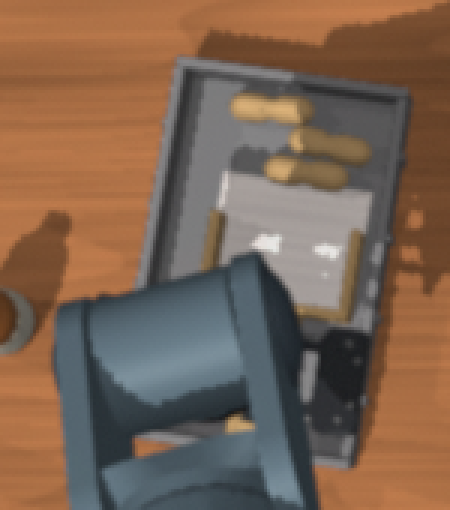

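Call:
move_arm(motion=[{"x":5,"y":0,"z":0,"rx":0,"ry":0,"rz":0,"hand":1},{"x":12,"y":0,"z":0,"rx":0,"ry":0,"rz":0,"hand":1},{"x":19,"y":0,"z":0,"rx":0,"ry":0,"rz":0,"hand":1},{"x":26,"y":1,"z":0,"rx":0,"ry":0,"rz":0,"hand":1},{"x":33,"y":2,"z":0,"rx":0,"ry":0,"rz":0,"hand":1},{"x":40,"y":3,"z":0,"rx":0,"ry":0,"rz":0,"hand":1},{"x":47,"y":4,"z":0,"rx":0,"ry":0,"rz":0,"hand":1},{"x":52,"y":5,"z":0,"rx":0,"ry":0,"rz":0,"hand":1},{"x":56,"y":6,"z":0,"rx":0,"ry":0,"rz":0,"hand":1},{"x":58,"y":6,"z":0,"rx":0,"ry":0,"rz":0,"hand":1}])

```text
time: 10.65
tool_pos: [0.5178, 0.2265, 0.0541]
eef_rot: [-0.001, 0.997, -0.078, -0.009]
wrist_force: [-8.8, 1.2, 13.9]
width: 0.253
```

Run:
```python
from h import *
st();row([*W(-15,-20),54],by)
cv2.imwrite("pics/w10.png",env.camera("wrist")[:,:,::-1])
cv2.imwrite("pics/t10.png",env.camera("top")[180:350,150:300,::-1].repeat(3,0).repeat(3,1))
```

```text
t 10.65 p [517.8 226.5  54.1] ypr [-8.9   0.98  0.07] F [-8.8  1.2 13.9] w 23.7 q [0.21 0.25 1.86 0.01 1.05 1.93]
xyz [11.9  3.1 -0.1] r [-0.1  1.  -0. ] rows 0.3
```

View pics/w10.png

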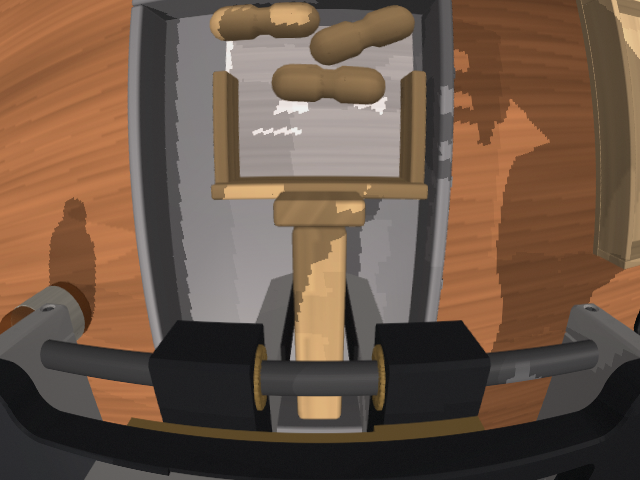

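View pics/t10.png

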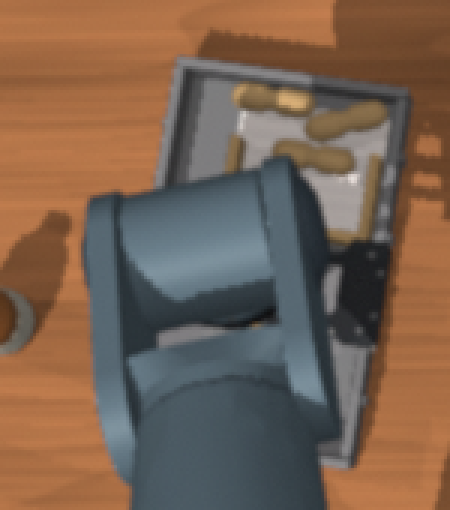

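Call:
move_arm(motion=[{"x":3,"y":1,"z":0,"rx":0,"ry":0,"rz":0,"hand":1},{"x":6,"y":2,"z":0,"rx":0,"ry":0,"rz":0,"hand":1},{"x":8,"y":3,"z":0,"rx":0,"ry":0,"rz":0,"hand":1},{"x":10,"y":4,"z":0,"rx":0,"ry":0,"rz":0,"hand":1},{"x":12,"y":5,"z":0,"rx":0,"ry":0,"rz":0,"hand":1}])

```text
time: 11.17
tool_pos: [0.528, 0.2209, 0.054]
eef_rot: [-0.002, 0.997, -0.078, -0.009]
wrist_force: [-14.1, 9.8, 15.1]
width: 0.25
```

Run:
```python
from h import *
st();row([*W(-15,-20),54],by)
cv2.imwrite("pics/w11.png",env.camera("wrist")[:,:,::-1])
```

```text
t 11.17 p [528.  220.9  54. ] ypr [-8.91  1.09  0.2 ] F [-14.1   9.8  15.1] w 23.5 q [0.19 0.26 1.84 0.01 1.06 1.91]
xyz [ 1.  -0.8 -0. ] r [-0.2  1.1 -0. ] rows 0.2
```

View pics/w11.png

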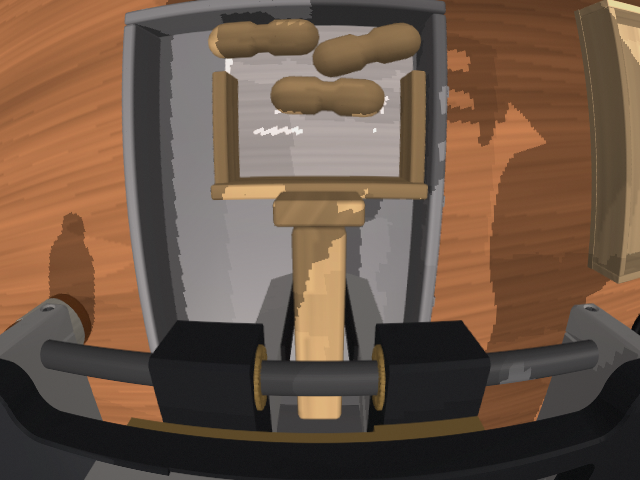

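Call:
move_arm(motion=[{"x":2,"y":0,"z":0,"rx":0,"ry":0,"rz":0,"hand":1},{"x":4,"y":0,"z":0,"rx":0,"ry":0,"rz":0,"hand":1},{"x":6,"y":0,"z":0,"rx":0,"ry":0,"rz":0,"hand":1}])

```text
time: 11.47
tool_pos: [0.5291, 0.2208, 0.0538]
eef_rot: [-0.002, 0.997, -0.078, -0.016]
wrist_force: [-29.5, 7.9, 29.2]
width: 0.25
```

Run:
```python
from h import *
st();row([*W(-15,-20),54],by)
cv2.imwrite("pics/w12.png",env.camera("wrist")[:,:,::-1])
```

```text
t 11.47 p [529.1 220.8  53.8] ypr [-8.9   1.79  0.09] F [-29.5   7.9  29.2] w 23.5 q [0.19 0.27 1.83 0.01 1.07 1.91]
xyz [-0.2 -0.8 -0.2] r [-0.1  1.8 -0. ] rows 0.3
```

View pics/w12.png

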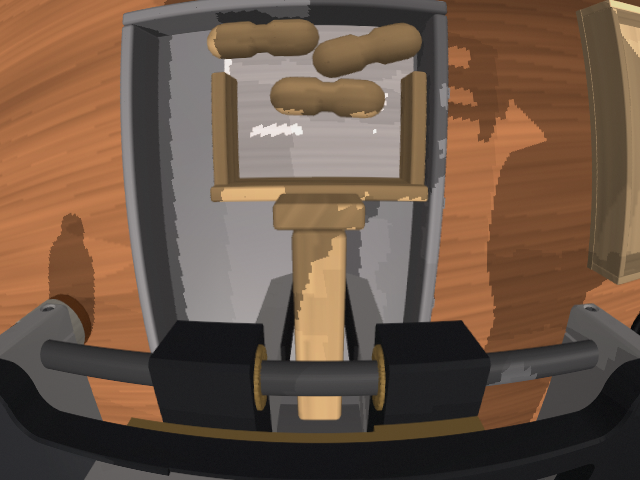

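The lip is hard against the end wall (29 N), with all three toggles on the pan; the outer two overlap the cheek fronts (208 and 421 px). I'll ease off and tilt back about the heel, with the bin's walls still around them.

Call:
move_arm(motion=[{"x":-4,"y":-1,"z":0,"rx":0,"ry":0,"rz":0,"hand":1},{"x":-6,"y":-2,"z":0,"rx":0,"ry":2,"rz":0,"hand":1},{"x":-8,"y":-2,"z":1,"rx":0,"ry":4,"rz":0,"hand":1},{"x":-10,"y":-2,"z":2,"rx":0,"ry":7,"rz":0,"hand":1},{"x":-12,"y":-2,"z":4,"rx":0,"ry":10,"rz":0,"hand":1},{"x":-14,"y":-2,"z":7,"rx":0,"ry":13,"rz":0,"hand":1},{"x":-16,"y":-2,"z":9,"rx":0,"ry":16,"rz":0,"hand":1},{"x":-16,"y":-2,"z":9,"rx":0,"ry":16,"rz":0,"hand":1}])

```text
time: 12.18
tool_pos: [0.5159, 0.2225, 0.0415]
eef_rot: [0.011, 0.989, -0.076, 0.129]
wrist_force: [-0.2, -0.2, -1.9]
width: 0.252
```

Run:
```python
from h import *
st()
cv2.imwrite("pics/w13.png",env.camera("wrist")[:,:,::-1])
```

```text
t 12.18 p [515.9 222.5  41.5] ypr [ -8.81 -14.93  -0.08] F [-0.2 -0.2 -1.9] w 23.7 q [ 0.26  0.14  2.03 -0.16  0.73  2.09]
```

View pics/w13.png

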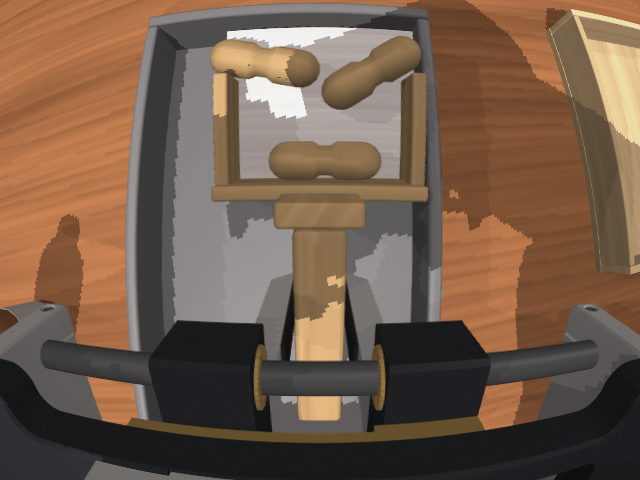

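Call:
move_arm(motion=[{"x":-1,"y":0,"z":-3,"rx":0,"ry":3,"rz":0,"hand":1},{"x":-2,"y":0,"z":-5,"rx":0,"ry":7,"rz":0,"hand":1},{"x":-3,"y":0,"z":-7,"rx":0,"ry":11,"rz":0,"hand":1},{"x":-4,"y":0,"z":-7,"rx":0,"ry":15,"rz":0,"hand":1},{"x":-4,"y":0,"z":-7,"rx":0,"ry":15,"rz":0,"hand":1},{"x":-4,"y":0,"z":-7,"rx":0,"ry":15,"rz":0,"hand":1}])

```text
time: 12.73
tool_pos: [0.5116, 0.2232, 0.0479]
eef_rot: [0.021, 0.964, -0.075, 0.256]
wrist_force: [0.7, 0.3, -3.6]
width: 0.252
```

Run:
```python
from h import *
st()
cv2.imwrite("pics/w14.png",env.camera("wrist")[:,:,::-1])
```

```text
t 12.73 p [511.6 223.2  47.9] ypr [ -8.89 -29.77  -0.1 ] F [ 0.7  0.3 -3.6] w 23.7 q [ 0.33  0.06  2.17 -0.51  0.5   2.45]
```

View pics/w14.png

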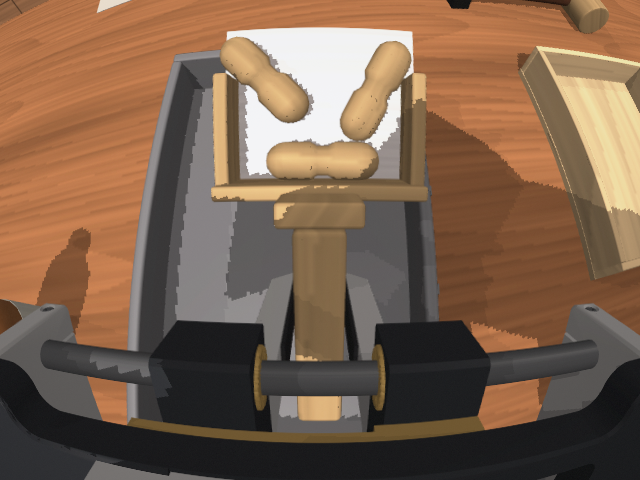

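All three toggles lie inside the pan (centres near (263,80), (378,90), (322,160)). Now I'll lift and carry, keeping the tilt.

Run:
```python
from h import *
st()
row([511,223,145],-8.9,-29.8); row([490,-74,145],-8.9,-27);row([490,-74,145],-8.9,0)
```

```text
t 12.78 p [512.8 223.4  48.8] ypr [ -8.95 -29.88  -0.03] F [ 0.1 -0.5 -4.1] w 23.7 q [ 0.32  0.06  2.17 -0.51  0.49  2.45]
xyz [ 46.4   0.7 -84.3] r [ 0.  -0.1 -0. ] rows 2.3
xyz [ 68.5 297.3 -71.4] r [ 0.  -2.9 -0. ] rows 7.5
xyz [ 68.5 297.3 -71.4] r [  0.  -29.9  -0.1] rows 7.5
```

Call:
move_arm(motion=[{"x":3,"y":0,"z":-6,"rx":0,"ry":0,"rz":0,"hand":1},{"x":10,"y":0,"z":-20,"rx":0,"ry":0,"rz":0,"hand":1},{"x":19,"y":0,"z":-36,"rx":0,"ry":0,"rz":0,"hand":1},{"x":29,"y":0,"z":-54,"rx":0,"ry":0,"rz":0,"hand":1},{"x":38,"y":0,"z":-70,"rx":0,"ry":0,"rz":0,"hand":1},{"x":44,"y":0,"z":-80,"rx":0,"ry":0,"rz":0,"hand":1},{"x":46,"y":0,"z":-84,"rx":0,"ry":0,"rz":0,"hand":1}])

```text
time: 13.37
tool_pos: [0.5123, 0.2243, 0.1483]
eef_rot: [0.019, 0.962, -0.076, 0.26]
wrist_force: [0.4, -0.1, -3.9]
width: 0.252
```

Run:
```python
from h import *
st()
cv2.imwrite("pics/w15.png",env.camera("wrist")[:,:,::-1])
row([490,-74,145],-8.9,-25)
```

```text
t 13.37 p [512.3 224.3 148.3] ypr [ -9.02 -30.24   0.18] F [ 0.4 -0.1 -3.9] w 23.7 q [ 0.33 -0.13  2.14 -0.37  0.69  2.29]
xyz [ 20.3 298.   14.1] r [-0.1 -5.2 -0.1] rows 7.2
```

View pics/w15.png

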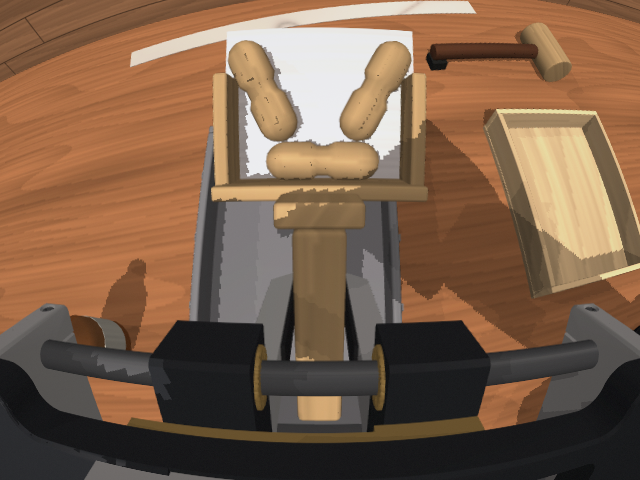

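All three ride securely in the pan. Carry to the tray.

Call:
move_arm(motion=[{"x":1,"y":5,"z":0,"rx":0,"ry":0,"rz":0,"hand":1},{"x":2,"y":16,"z":0,"rx":0,"ry":0,"rz":0,"hand":1},{"x":4,"y":32,"z":0,"rx":0,"ry":0,"rz":0,"hand":1},{"x":6,"y":50,"z":0,"rx":0,"ry":0,"rz":0,"hand":1},{"x":8,"y":70,"z":0,"rx":0,"ry":0,"rz":0,"hand":1},{"x":9,"y":90,"z":0,"rx":0,"ry":0,"rz":0,"hand":1},{"x":10,"y":110,"z":0,"rx":0,"ry":0,"rz":0,"hand":1},{"x":11,"y":130,"z":0,"rx":0,"ry":0,"rz":0,"hand":1},{"x":12,"y":150,"z":0,"rx":0,"ry":0,"rz":0,"hand":1},{"x":13,"y":170,"z":0,"rx":0,"ry":0,"rz":0,"hand":1}])

```text
time: 14.25
tool_pos: [0.4934, 0.053, 0.149]
eef_rot: [0.02, 0.964, -0.075, 0.256]
wrist_force: [-0.3, 0.2, -3.1]
width: 0.252
```

Call:
move_arm(motion=[{"x":1,"y":20,"z":0,"rx":0,"ry":0,"rz":0,"hand":1},{"x":2,"y":40,"z":0,"rx":0,"ry":0,"rz":0,"hand":1},{"x":3,"y":60,"z":0,"rx":0,"ry":0,"rz":0,"hand":1},{"x":4,"y":80,"z":0,"rx":0,"ry":0,"rz":0,"hand":1},{"x":5,"y":98,"z":0,"rx":0,"ry":0,"rz":0,"hand":1},{"x":6,"y":112,"z":0,"rx":0,"ry":0,"rz":0,"hand":1},{"x":7,"y":122,"z":0,"rx":0,"ry":0,"rz":0,"hand":1},{"x":7,"y":128,"z":0,"rx":0,"ry":0,"rz":0,"hand":1}])

```text
time: 14.92
tool_pos: [0.4799, -0.0744, 0.1529]
eef_rot: [0.02, 0.963, -0.076, 0.256]
wrist_force: [-0.6, 0.8, -3.8]
width: 0.256
```

Run:
```python
from h import *
st()
c=env.get_calibration("wrist");np.save("w16.npy",c,allow_pickle=True)
cv2.imwrite("pics/w16.png",env.camera("wrist")[:,:,::-1])
```

```text
t 14.92 p [479.9 -74.4 152.9] ypr [-8.990e+00 -2.982e+01 -1.000e-02] F [-0.6  0.8 -3.8] w 24.0 q [-0.48 -0.46  2.37  0.24  0.74  1.11]
```

View pics/w16.png

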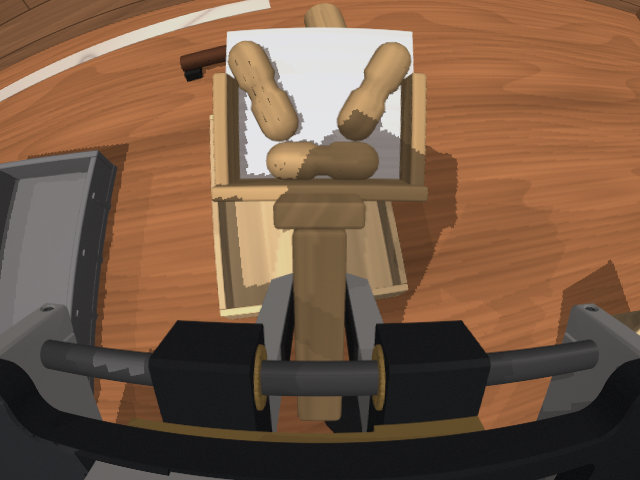

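Run:
```python
from h import *
c=np.load("w16.npy",allow_pickle=True).item()
for px in [(222,316),(408,288)]: print(np.round(onz("wrist",px,.04,c)*1000,1))
def tcp(lipw,yaw,pitch): return np.array(lipw)-Rt(yaw,pitch).apply([147,0,45])
L=[560,-76,60]
for pit,z in [(-15,95),(0,60),(15,45),(30,38),(45,38),(55,38)]:
    L[2]=z;t=tcp(L,-9,pit);print(pit,np.round(t,1));row(t,-9,pit)
```

```text
[486.3   7.1  40. ]
[ 485.5 -150.6   40. ]
-15 [408.3 -52.  100.4]
xyz [-90.8 -11.2   8.7] r [  0.  -14.8  -0. ] rows 2.2
0 [414.8 -53.  105. ]
xyz [-82.8 -11.2   8. ] r [  0.  -29.8  -0. ] rows 4.2
15 [431.3 -55.6 126.5]
xyz [-57.6 -11.2  -2.4] r [  0.  -44.8  -0. ] rows 6.3
30 [456.5 -59.6 150.5]
xyz [-23.5 -11.2 -10.5] r [  0.  -59.8  -0. ] rows 8.4
45 [488.8 -64.7 173.8]
xyz [ 16.4 -11.2 -14.4] r [  0.  -74.8  -0. ] rows 10.5
55 [513.1 -68.6 184.2]
xyz [ 43.  -11.2 -11.2] r [  0.  -84.8  -0. ] rows 11.8
```

Call:
move_arm(motion=[{"x":-4,"y":-1,"z":0,"rx":0,"ry":0,"rz":0,"hand":1},{"x":-14,"y":-2,"z":1,"rx":0,"ry":0,"rz":0,"hand":1},{"x":-28,"y":-4,"z":3,"rx":0,"ry":-2,"rz":0,"hand":1},{"x":-44,"y":-6,"z":5,"rx":0,"ry":-4,"rz":0,"hand":1},{"x":-60,"y":-8,"z":6,"rx":0,"ry":-7,"rz":0,"hand":1},{"x":-74,"y":-10,"z":7,"rx":0,"ry":-10,"rz":0,"hand":1},{"x":-84,"y":-11,"z":8,"rx":0,"ry":-13,"rz":0,"hand":1},{"x":-90,"y":-11,"z":9,"rx":0,"ry":-15,"rz":0,"hand":1},{"x":-91,"y":-11,"z":9,"rx":0,"ry":-15,"rz":0,"hand":1},{"x":-91,"y":-11,"z":9,"rx":0,"ry":-15,"rz":0,"hand":1}])

```text
time: 15.8
tool_pos: [0.4092, -0.0505, 0.1009]
eef_rot: [0.01, 0.988, -0.077, 0.13]
wrist_force: [0.3, 0.6, -4.0]
width: 0.251
```

```bash
cat >> h.py <<'E'
def tcp(lipw,yaw,pitch): return np.array(lipw)-Rt(yaw,pitch).apply([147,0,45])
E
python3 - <<'E'
from h import *
st()
cv2.imwrite("pics/w17.png",env.camera("wrist")[:,:,::-1])
L=[560,-76,60]
for pit,z in [(0,60),(8,52),(15,45),(22,40),(30,36),(45,36),(55,36)]:
    L[2]=z;t=tcp(L,-9,pit);print(pit,np.round(t,1));row(t,-9,pit)
E
```

```text
t 15.8 p [409.2 -50.5 100.9] ypr [-8.880e+00 -1.498e+01  1.000e-02] F [ 0.3  0.6 -4. ] w 23.6 q [-0.45 -0.44  2.41  0.1   0.92  1.22]
0 [414.8 -53.  105. ]
xyz [ 6.6  1.5 -2.2] r [ -0.  -15.    0.1] rows 2.1
8 [422.4 -54.2 117. ]
xyz [ 17.1   1.5 -11.9] r [ -0.  -23.    0.1] rows 3.2
15 [431.3 -55.6 126.5]
xyz [ 28.2   1.6 -18.7] r [ -0.  -30.    0.1] rows 4.2
22 [442.  -57.3 136.8]
xyz [ 41.4   1.6 -25.8] r [  0.  -37.    0.1] rows 5.2
30 [456.5 -59.6 148.5]
xyz [ 58.6   1.6 -33.3] r [  0.  -45.    0.1] rows 6.3
45 [488.8 -64.7 171.8]
xyz [ 96.2   1.7 -47.3] r [  0.  -60.    0.1] rows 8.4
55 [513.1 -68.6 182.2]
xyz [122.7   1.7 -51. ] r [  0.  -70.    0.1] rows 9.8
```

View pics/w17.png

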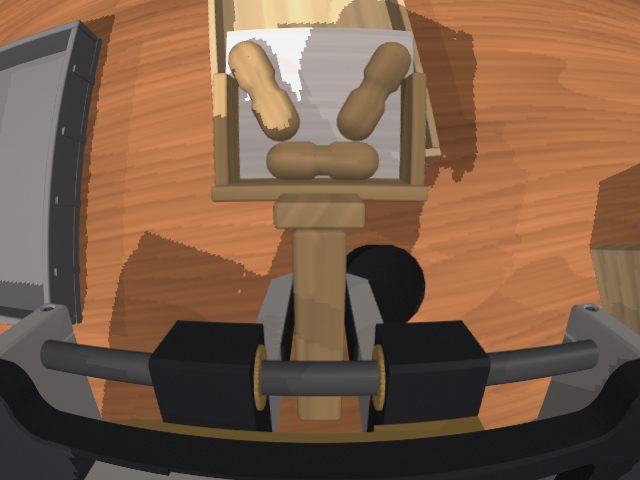

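Pan is over the tray with the toggles in it and the spool well below at (385,285). Tip gradually.

Call:
move_arm(motion=[{"x":2,"y":0,"z":-1,"rx":0,"ry":-5,"rz":0,"hand":1},{"x":4,"y":1,"z":-2,"rx":0,"ry":-10,"rz":0,"hand":1},{"x":7,"y":1,"z":-3,"rx":0,"ry":-15,"rz":0,"hand":1},{"x":12,"y":1,"z":-7,"rx":0,"ry":-19,"rz":0,"hand":1},{"x":17,"y":1,"z":-12,"rx":0,"ry":-23,"rz":0,"hand":1},{"x":22,"y":1,"z":-15,"rx":0,"ry":-26,"rz":0,"hand":1},{"x":28,"y":1,"z":-19,"rx":0,"ry":-30,"rz":0,"hand":1},{"x":34,"y":1,"z":-22,"rx":0,"ry":-33,"rz":0,"hand":1},{"x":41,"y":1,"z":-26,"rx":0,"ry":-37,"rz":0,"hand":1},{"x":50,"y":1,"z":-30,"rx":0,"ry":-41,"rz":0,"hand":1}])

```text
time: 16.68
tool_pos: [0.4504, -0.0583, 0.1437]
eef_rot: [-0.018, 0.971, -0.076, -0.224]
wrist_force: [-0.8, 0.0, -3.6]
width: 0.253
```

Run:
```python
from h import *
st()
cv2.imwrite("pics/w18.png",env.camera("wrist")[:,:,::-1])
L=[560,-76,60]
for pit,z in [(30,36),(38,36),(45,36),(55,36)]:
    L[2]=z;t=tcp(L,-9,pit);print(pit,np.round(t,1));row(t,-9,pit)
```

```text
t 16.68 p [450.4 -58.3 143.7] ypr [-8.92 25.99  0.  ] F [-0.8  0.  -3.6] w 23.8 q [-0.33  0.17  1.81 -0.08  1.6   1.41]
30 [456.5 -59.6 148.5]
xyz [ 1.1 -0.1 -5.9] r [ 0.  -4.   0.1] rows 0.6
38 [473.  -62.2 162. ]
xyz [ 10.2  -0.1 -25.4] r [  0.  -12.    0.1] rows 1.7
45 [488.8 -64.7 171.8]
xyz [ 20.3  -0.1 -41.2] r [  0. -19.   0.] rows 2.7
55 [513.1 -68.6 182.2]
xyz [ 37.9  -0.  -61.4] r [  0. -29.   0.] rows 4.1
```

View pics/w18.png

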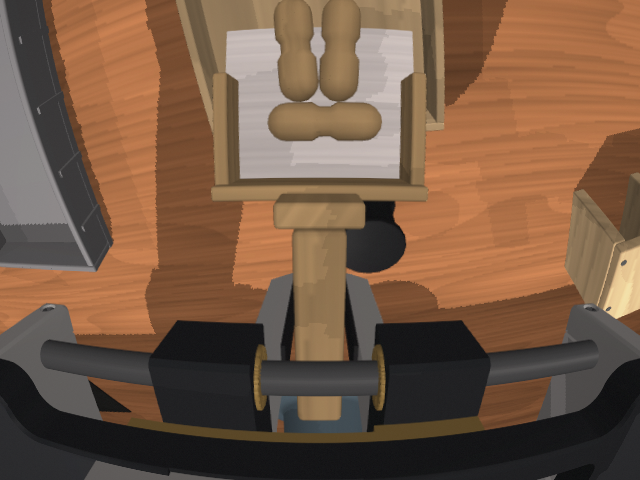

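Toggles are sliding off over the lip into the tray. Continue tipping.

Call:
move_arm(motion=[{"x":1,"y":0,"z":-6,"rx":0,"ry":-4,"rz":0,"hand":1},{"x":5,"y":0,"z":-15,"rx":0,"ry":-8,"rz":0,"hand":1},{"x":10,"y":0,"z":-25,"rx":0,"ry":-12,"rz":0,"hand":1},{"x":15,"y":0,"z":-34,"rx":0,"ry":-16,"rz":0,"hand":1},{"x":20,"y":0,"z":-42,"rx":0,"ry":-19,"rz":0,"hand":1},{"x":20,"y":0,"z":-43,"rx":0,"ry":-19,"rz":0,"hand":1},{"x":20,"y":0,"z":-43,"rx":0,"ry":-19,"rz":0,"hand":1}])

```text
time: 17.32
tool_pos: [0.4864, -0.064, 0.1726]
eef_rot: [-0.03, 0.922, -0.072, -0.38]
wrist_force: [0.1, -0.8, -2.6]
width: 0.248
```

Run:
```python
from h import *
st()
cv2.imwrite("pics/w19.png",env.camera("wrist")[:,:,::-1])
cv2.imwrite("pics/s19.png",env.camera("scene")[100:300,180:440,::-1].repeat(3,0).repeat(3,1))
```

```text
t 17.32 p [486.4 -64.  172.6] ypr [-8.900e+00  4.478e+01  2.000e-02] F [ 0.1 -0.8 -2.6] w 23.3 q [-0.3   0.44  1.53 -0.11  1.95  1.43]
```

View pics/w19.png

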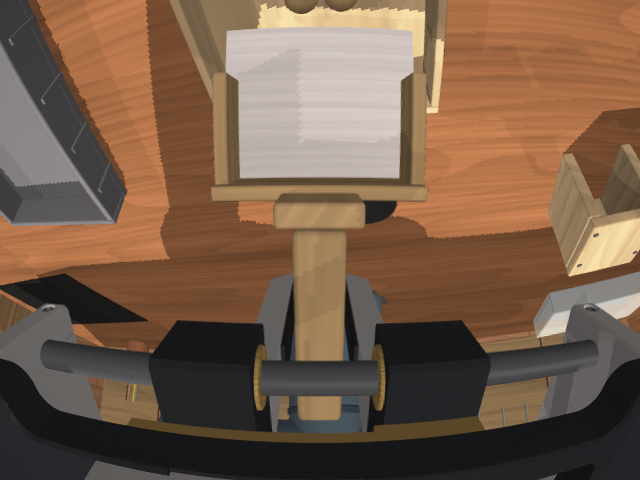

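View pics/s19.png

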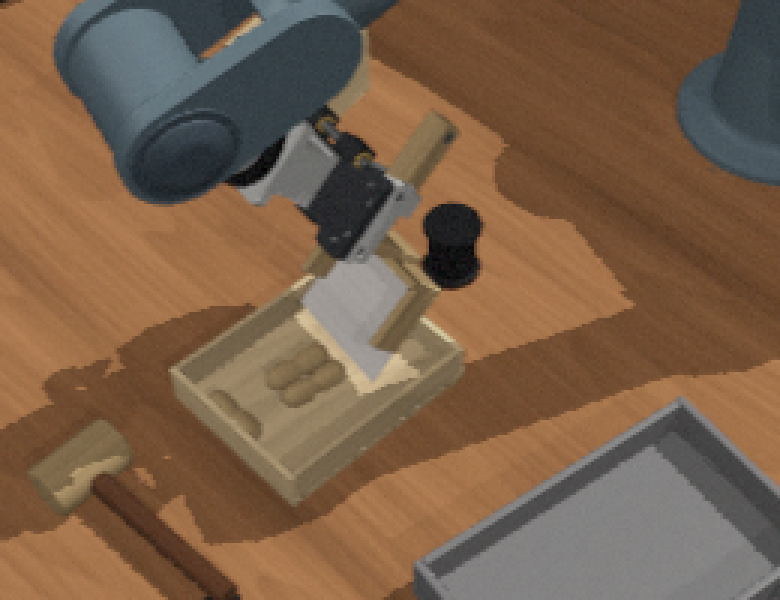

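All three toggles lie in the tray: two at crop (300,375) and one at (235,415). The pan is empty. I'll lift, level it and carry it back to the bare bench near the rack.

Run:
```python
from h import *
row([486,-64,232],-9,45);row([480,-120,200],-9,0);row([523,-330,150],8.5,0)
```

```text
xyz [-41.1   0.2 -42.1] r [ 0.1 -0.2  0.1] rows 1.4
xyz [-16.6  56.4 -21.4] r [ 0.  44.8  0.1] rows 6.3
xyz [ 71.8 257.2 -38.8] r [ -6.8  44.5 -16.5] rows 6.7
```

Call:
move_arm(motion=[{"x":-14,"y":0,"z":-14,"rx":0,"ry":0,"rz":0,"hand":1},{"x":-30,"y":0,"z":-30,"rx":0,"ry":0,"rz":0,"hand":1},{"x":-38,"y":5,"z":-40,"rx":0,"ry":6,"rz":0,"hand":1},{"x":-36,"y":12,"z":-38,"rx":0,"ry":13,"rz":0,"hand":1},{"x":-32,"y":20,"z":-34,"rx":0,"ry":20,"rz":0,"hand":1},{"x":-28,"y":30,"z":-31,"rx":0,"ry":27,"rz":0,"hand":1},{"x":-24,"y":40,"z":-28,"rx":0,"ry":34,"rz":0,"hand":1},{"x":-20,"y":50,"z":-24,"rx":0,"ry":40,"rz":0,"hand":1},{"x":-17,"y":56,"z":-21,"rx":0,"ry":45,"rz":0,"hand":1},{"x":-17,"y":56,"z":-21,"rx":0,"ry":45,"rz":0,"hand":1}])

```text
time: 18.25
tool_pos: [0.4759, -0.1189, 0.1989]
eef_rot: [-0.0, 0.997, -0.079, -0.0]
wrist_force: [-0.4, 0.5, -2.6]
width: 0.252
```

Run:
```python
from h import *
st();row([523,-330,130],8.5,0)
```

```text
t 18.25 p [ 475.9 -118.9  198.9] ypr [-9.01  0.01  0.01] F [-0.4  0.5 -2.6] w 23.7 q [-0.48 -0.13  1.96  0.    1.31  1.25]
xyz [ 79.6 201.1  68.8] r [ -0.    0.  -17.5] rows 5.4
```

Call:
move_arm(motion=[{"x":5,"y":15,"z":0,"rx":0,"ry":0,"rz":-1,"hand":1},{"x":15,"y":45,"z":0,"rx":0,"ry":0,"rz":-4,"hand":1},{"x":27,"y":80,"z":5,"rx":0,"ry":0,"rz":-7,"hand":1},{"x":40,"y":115,"z":15,"rx":0,"ry":0,"rz":-10,"hand":1},{"x":52,"y":148,"z":30,"rx":0,"ry":0,"rz":-13,"hand":1},{"x":64,"y":175,"z":45,"rx":0,"ry":0,"rz":-16,"hand":1},{"x":74,"y":192,"z":58,"rx":0,"ry":0,"rz":-17.5,"hand":1},{"x":79,"y":200,"z":68,"rx":0,"ry":0,"rz":-17.5,"hand":1},{"x":80,"y":201,"z":69,"rx":0,"ry":0,"rz":-17.5,"hand":1},{"x":80,"y":201,"z":69,"rx":0,"ry":0,"rz":-17.5,"hand":1}])

```text
time: 19.08
tool_pos: [0.5272, -0.3299, 0.13]
eef_rot: [-0.001, 0.997, 0.075, -0.001]
wrist_force: [0.4, -0.7, -3.4]
width: 0.252
```

Run:
```python
from h import *
st();row([523,-331,46],8.5,0)
cv2.imwrite("pics/w20.png",env.camera("wrist")[:,:,::-1])
```

```text
t 19.08 p [ 527.2 -329.9  130. ] ypr [8.57 0.12 0.14] F [ 0.4 -0.7 -3.4] w 23.7 q [-0.74  0.26  1.69 -0.    1.2   0.68]
xyz [-4.2  0.6 84. ] r [-0.1  0.1  0.1] rows 2.0
```

View pics/w20.png

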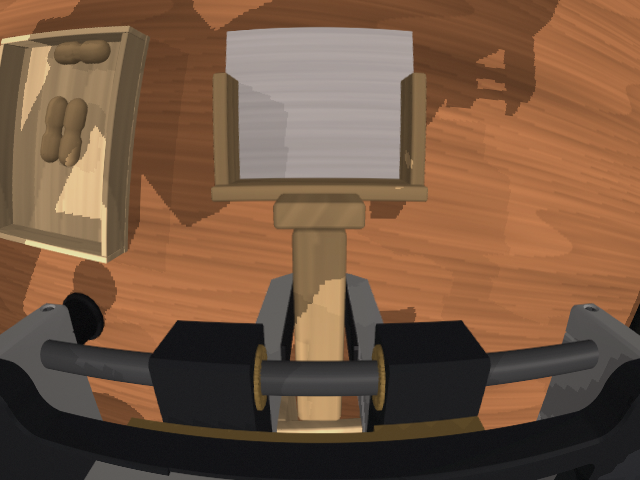

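The toggles are all in the tray (three at the left of the view) and the bench below the scoop is bare. Lower it.

Call:
move_arm(motion=[{"x":0,"y":0,"z":15,"rx":0,"ry":0,"rz":0,"hand":1},{"x":0,"y":0,"z":35,"rx":0,"ry":0,"rz":0,"hand":1},{"x":0,"y":0,"z":55,"rx":0,"ry":0,"rz":0,"hand":1},{"x":0,"y":0,"z":70,"rx":0,"ry":0,"rz":0,"hand":1},{"x":0,"y":0,"z":78,"rx":0,"ry":0,"rz":0,"hand":1},{"x":0,"y":0,"z":80,"rx":0,"ry":0,"rz":0,"hand":1},{"x":0,"y":0,"z":81,"rx":0,"ry":0,"rz":0,"hand":1}])

```text
time: 19.72
tool_pos: [0.5281, -0.3302, 0.0507]
eef_rot: [0.0, 0.997, 0.075, 0.0]
wrist_force: [0.3, -0.5, -4.4]
width: 0.25
```

Run:
```python
from h import *
st()
```

```text
t 19.72 p [ 528.1 -330.2   50.7] ypr [ 8.63 -0.03 -0.03] F [ 0.3 -0.5 -4.4] w 23.5 q [-0.74  0.36  1.72  0.    1.06  0.68]
```

Call:
move_arm(motion=[{"x":0,"y":0,"z":2,"rx":0,"ry":0,"rz":0,"hand":1},{"x":0,"y":0,"z":3.5,"rx":0,"ry":0,"rz":0,"hand":1},{"x":0,"y":0,"z":5,"rx":0,"ry":0,"rz":0,"hand":1},{"x":0,"y":0,"z":5,"rx":0,"ry":0,"rz":0,"hand":1}])

```text
time: 20.05
tool_pos: [0.5278, -0.3307, 0.0453]
eef_rot: [0.0, 0.997, 0.075, 0.0]
wrist_force: [-0.7, 1.4, -3.6]
width: 0.249
```

Run:
```python
from h import *
st()
```

```text
t 20.05 p [ 527.8 -330.7   45.3] ypr [ 8.59 -0.02 -0.02] F [-0.7  1.4 -3.6] w 23.4 q [-0.74  0.37  1.72 -0.    1.05  0.68]
```

Call:
move_arm(motion=[{"x":0,"y":0,"z":0.7,"rx":0,"ry":0,"rz":0,"hand":1},{"x":0,"y":0,"z":1.5,"rx":0,"ry":0,"rz":0,"hand":1},{"x":0,"y":0,"z":2,"rx":0,"ry":0,"rz":0,"hand":1}])

```text
time: 20.3
tool_pos: [0.5278, -0.331, 0.0449]
eef_rot: [0.0, 0.997, 0.075, -0.0]
wrist_force: [-6.1, 2.6, 10.1]
width: 0.252
```

Run:
```python
from h import *
st()
```

```text
t 20.3 p [ 527.8 -331.    44.9] ypr [ 8.6   0.03 -0.  ] F [-6.1  2.6 10.1] w 23.7 q [-0.74  0.37  1.72 -0.    1.05  0.68]
```

Contact (10 N). Open, then rise straight up.

Call:
move_arm(motion=[{"x":0,"y":0,"z":-1,"rx":0,"ry":0,"rz":0,"hand":0.5},{"x":0,"y":0,"z":-1,"rx":0,"ry":0,"rz":0,"hand":0.4},{"x":0,"y":0,"z":-1,"rx":0,"ry":0,"rz":0,"hand":0.3},{"x":0,"y":0,"z":-1,"rx":0,"ry":0,"rz":0,"hand":0.3},{"x":0,"y":0,"z":-1,"rx":0,"ry":0,"rz":0,"hand":0.3},{"x":0,"y":0,"z":-20,"rx":0,"ry":0,"rz":0,"hand":0.3},{"x":0,"y":0,"z":-55,"rx":0,"ry":0,"rz":0,"hand":0.3},{"x":-10,"y":0,"z":-95,"rx":0,"ry":0,"rz":0,"hand":0.3},{"x":-30,"y":10,"z":-130,"rx":0,"ry":0,"rz":0,"hand":0.3},{"x":-60,"y":20,"z":-150,"rx":0,"ry":0,"rz":0,"hand":0.3}])

```text
time: 21.13
tool_pos: [0.4733, -0.3604, 0.1979]
eef_rot: [0.003, 0.997, 0.076, 0.002]
wrist_force: [-0.4, -0.7, 1.2]
width: 0.704
```

Call:
move_arm(motion=[{"x":-20,"y":30,"z":-10,"rx":0,"ry":0,"rz":0,"hand":0.3},{"x":-40,"y":60,"z":-10,"rx":0,"ry":0,"rz":0,"hand":0.3},{"x":-60,"y":90,"z":-10,"rx":0,"ry":0,"rz":0,"hand":0.3},{"x":-80,"y":120,"z":-10,"rx":0,"ry":0,"rz":0,"hand":0.3},{"x":-90,"y":140,"z":-10,"rx":0,"ry":0,"rz":0,"hand":0.3},{"x":-90,"y":140,"z":-10,"rx":0,"ry":0,"rz":0,"hand":0.3},{"x":-90,"y":140,"z":-10,"rx":0,"ry":0,"rz":0,"hand":0.3}])

```text
time: 21.72
tool_pos: [0.4027, -0.5117, 0.2025]
eef_rot: [-0.0, 0.997, 0.074, 0.0]
wrist_force: [0.4, 0.5, 0.6]
width: 0.7
```

Run:
```python
from h import *
st()
cv2.imwrite("pics/s21.png",env.camera("scene")[:,:,::-1])
cv2.imwrite("pics/t21.png",env.camera("top")[:,:,::-1])
```

```text
t 21.72 p [ 402.7 -511.7  202.5] ypr [ 8.48 -0.01  0.05] F [0.4 0.5 0.6] w 65.8 q [-1.08  0.25  1.56  0.    1.33  0.34]
```

View pics/s21.png

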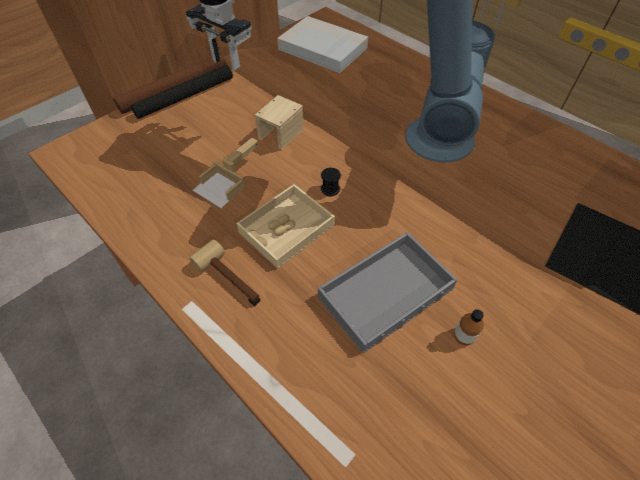

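View pics/t21.png

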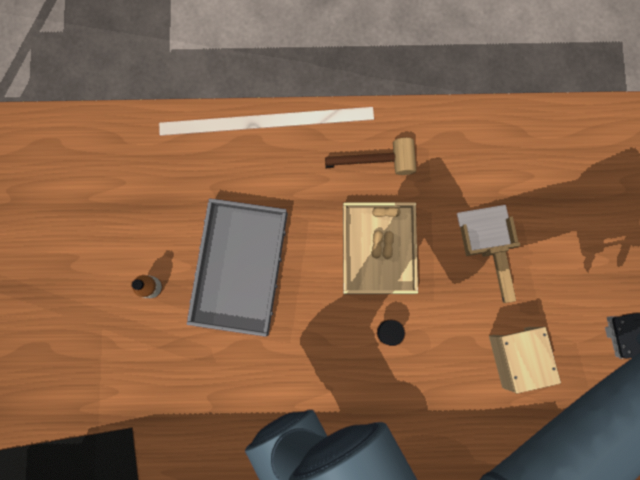

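Both views agree. The scoop lies flat and free at top-view (490,240). Three toggles are in the tray (385,212; 378,243; 388,243), and the bin is empty. Spool, bottle and mallet are at their starting pixels.

Run:
```python
from h import *
a=cv2.imread("pics/top0.png").astype(int);b=cv2.imread("pics/t21.png").astype(int)
for n,(x0,y0,x1,y1) in dict(bottle=(130,272,162,300),spool=(376,319,406,347),mallet=(323,133,418,176)).items():
    print(n,np.abs(a-b)[y0:y1,x0:x1].mean().round(2))
st(); print(env.hand_in())
```

```text
bottle 0.98
spool 8.77
mallet 1.32
t 21.82 p [ 403.7 -510.1  202.7] ypr [ 8.63 -0.    0.05] F [ 0.4  0.4 -0.1] w 65.8 q [-1.08  0.25  1.56  0.    1.34  0.34]
the job is handed in; nothing more can be done
None
```

The job is done and handed in at about 21.8 s of the 72 s allowed.

**What I did:**
- Drew the scoop out of the rack by its left cheek, laid it flat on the bench and let go, then took it again by the handle.
- Pushed it along the bin's floor into the corner between the +x and −y walls. The lip met the end wall at about 29 N, and all three toggles came on to the pan.
- Tilted it back, carried it over and tipped all three toggles into the tray.
- Laid the scoop flat on the bare bench near the rack, let go and moved the arm clear.

**Last checks:**
- **Toggles and scoop:** both the scene and top views show three toggles in the tray, an empty bin and the scoop lying free.
- **Bystanders:** the top picture is unchanged from the start at the bottle and mallet (mean difference about 1 grey level). At the spool it differs by 8.8 levels. I put that down to the arm's shadow, as the spool's centre is at the same pixel, about (391,332).
- **Disagreement:** the three cameras put the bin's centre up to about 7 mm apart, so I used a value in between. The lip met the end wall within about a millimetre of where that predicted.
- **Grip slip:** a picture just before the final set-down suggested the scoop had pitched about 1.5° lip-up in the grip. I lowered it to contact before opening, and it looks flat in both final views, though I did not measure its tilt.

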